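Ring up a jar of beads: put one back, shut the drawer, hold the other up to the scanner

TASK

At the bead shop's counter the customer has decided for the purple jar and against the red one: stand the red jar back in the empty front compartment of the open stock drawer and push the drawer fully shut. Then pick up the purple jar and hold it up in the air, lid upwards, in front of the hands-free scanner: the barcode label faces the scanner's tilted window squarely, centred on it and about 9 cm away, and the job finishes while you are still holding it there, still. Do not bump the scanner, knock a jar over or disturb the other things on the counter.

Things in the scene. Friction and masses are not known exactly. Their poses are not given: they have to be found in the camera images.
- jar_purple_mid (a point): The jar to scan: clear jar of purple beads, screw lid of the same colour, 46 mm diameter, 62 mm tall, 0.09 kg. A white barcode label covers one side; a white seal strip on the lid runs from its middle out towards the label. Point: the jar's centre, 31 mm above its underside; z up the jar, x straight out through the label.
- jar_purple_label (a point): Middle of the purple jar's barcode label (34 mm tall, 42 mm round the wall), 23.5 mm from the jar's axis and 24 mm above its underside; x points straight out of the label, z up the jar.
- jar_red_mid (a point): The jar to put back: clear jar of red beads, screw lid of the same colour, 46 mm diameter, 62 mm tall, 0.09 kg. A white barcode label covers one side; a white seal strip on the lid runs from its middle out towards the label. Point: the jar's centre, 31 mm above its underside; z up the jar, x straight out through the label.
- jar_silver_mid (a point): To be left alone: clear jar of silver-grey beads, screw lid of the same colour, 46 mm diameter, 62 mm tall, 0.09 kg. A white barcode label covers one side; a white seal strip on the lid runs from its middle out towards the label. Point: the jar's centre, 31 mm above its underside; z up the jar, x straight out through the label.
- drawer_place (a point): Empty front-left compartment of the open drawer: middle of its floor, 14 mm above the counter. x: the way the drawer shuts (level), y: left along the front. 100 mm long in x, 149 mm wide in y; walls above its floor: front panel (-x) 74 mm, side (+y) 46 mm, dividers (+x, -y) 30 mm. Stock jars beyond both dividers (axes 80 mm off in +x, 117 mm in -y) are part of the drawer.
- drawer_front (a point): Middle of the top edge of the drawer's white front panel, outer face, 88 mm above the counter; x: the way to push. Panel 296 mm wide, 78 mm high; a pull bar 96 mm long stands 20 mm out at its middle, 43 to 57 mm below this edge; elsewhere the panel is bare. The fixed grey unit around the drawer is 300 mm wide, 240 deep, 100 high; a standing jar clears its top.
- drawer (a joint): How far the drawer is out, in m: 0 is fully shut, against a solid stop; 0.135 to 0.165 at the start. It slides with about 1.5 N of friction and stays where it is left.
- scanner_window (a point): Middle of the dark red window (46 x 40 mm) on the black face of the grey scanner head, about 190 mm up. x points INTO the scanner, z up the face, y along its width; the window looks to -x, towards the robot and 0.25 to 0.45 rad downwards. Head 66 mm wide, 47 mm above and 39 mm below this point. Held right, the jar's x, y, z axes match these and its label is at x = -90 mm here.
- jar_purple: The purple jar as a whole; origin in the middle of its underside.
- jar_red: The red jar as a whole; origin in the middle of its underside.
- scanner: The scanner with its round foot (104 mm), neck and head, fixed to the counter: not to be bumped. Origin: middle of the foot's underside.
- spool_grey: Spool of grey ribbon lying flat, 66 mm diameter, 30 mm high; leave alone. Origin: middle of its underside.
- spool_gold: Spool of gold ribbon lying flat, 72 mm diameter, 26 mm high; leave alone. Origin: middle of its underside.
- scissors: Blue-handled scissors lying flat, 160 mm long, 7 mm high; leave alone. Origin: pivot, underside; x towards the points.
- pen: White and blue pen, 130 mm long, lying on the paper order pad; leave alone. Origin: its middle, underside.
Mind the look-alikes: they are no part of the job. What is meant by the jar_purple is not green or yellow, and is the smaller of those in its own colour.

How it is judged:
By the outcome, as a careful person would: the job done as asked, in the order asked, and still so for the second after the job is handed in, while the arm keeps its last pose, push and grip.
It also fails if it takes over 64 s, if anything falls off the work surface, if the arm or the gripper's body presses on something with over 40 N, if the wrist force passes 120 N, or if a joint passes its speed limit or range.

ROBOT

A 6-joint arm with a two-finger parallel gripper is mounted at the origin on the work surface. World frame = base frame: x ahead of the robot, y to its left, z up, the work surface at z = 0. Lengths are in m, angles in degrees, forces in N, time in s.
With the tool pointing down it reaches from about 0.4 to 0.825 m from the base axis. Payload 7 kg.
Tool frame: the origin (TCP) lies at the very end of the fingers, on their centre line; the grasp point (between the pads) lies 19 mm behind it; z points along the fingers, y is the direction in which the jaws open and shut (so a half turn about z gives the same grasp; the last joint's range is limited). The gripper opens to 88 mm and grips with 3 to 60 N. Pads are 19 mm wide; open, the fingers measure 130 mm over their backs; the gripper's body (78 mm by 193 mm) begins 47 mm behind the grasp point.
Start: joints at [-55.8, 20.546, 0.682, 0, -70.136, -16.507], TCP at [0.205, -0.643, 0.227] pointing down, gripper open.
Joint ranges: [-176.03, 176.03], [-82.01, 121.73], [-58.28, 71.71], [-173.87, 95.51], [-174.79, -0.11], [-173.66, 173.66]. Speed limits (degrees/s): [136.94, 136.94, 172.46, 180, 180, 180].

INTERFACE

Orientations are given as [roll, pitch, yaw] about the fixed x, y, z axes, in that order (R = Rz(yaw) Ry(pitch) Rx(roll)).
In Python, from plant import ctrl gives the robot as it stands.
- The arm moves only by the tool move_arm, never from a script. Its argument "increments" is a list of rows, each a list of 2 entries, a list of its own where there are three numbers: the shift along the world's x, y, z in mm, then the turn about the world's z in rad. A call has exactly 8 rows; each row shifts and turns the pose as measured when the row begins; what a row does not reach is not made up. A row lasts 1/10 s, in which the tool goes at most 50 mm and 8.59 degrees, less where a joint would pass 70% of its speed; a pose out of reach is approached as far as the arm can. A call with a gripper value outside its range is refused whole. "jaw" is the gripper command: -1 is shut, 1 is fully open, values between are in proportion, set as the call begins (left out, the last holds). The fingers move at their own pace and stop on an object; the grip force is fixed at half the most. Time passes only in rows, so rows that do not move let the fingers close, or fill a call up. It gives the time, the measured TCP pose, the force and the opening at its end, in the units of the state.
- ctrl.get_obs(): the state, without advancing time (a new reading comes with each control period).
- ctrl.snapshot(name): name is "scene" or "top"; returns a dict with "color" (384x512x3 uint8, red, green, blue), "fx", "fy", "cx", "cy" (pixels), "R" (3x3) and "t" (3): a world point X has camera coordinates R X + t. Camera axes: x right, y down, z forward; pixel columns grow to the right and rows downward; lengths in m; the calibration is good to about 2 mm. A picture is of the moment at which its call begins. There is no depth.
- ctrl.close_job(): hands the job in, once; it reports no verdict.
The state is a dict: "clock": time; "joint_pos": joint angles; "qvel": joint speeds; "tau": joint torques, N m; "tool_pos": TCP position; "orientation": TCP orientation; "force": force on the tool from outside, world axes, zero at the start; "moment": the same for the moment, N m; "opening": finger opening in m.
Only numpy, scipy, OpenCV 4.12 (cv2) and the standard library are available. Lean on these libraries where they do the work, as an engineer would, in place of code of your own. Each camera call takes 0.05 s, during which the arm holds its last target.

## Working session

There is one attempt and no reset: what is moved stays moved. The work goes in short steps, Python scripts to look and compute and a tool call to move; the robot and the scene stay as the last step left them, time stands still between calls to the robot, and variables do not carry over. Pictures are saved under pics/ and viewed, and the job is handed in when it is done.

Besides the shell and the picture viewer there is one more tool, called after "Emit:" by a JSON object that holds its "name" and its "arguments". move_arm: Moves the arm, as the interface text tells. Its arguments: {"type":"object","properties":{"increments":{"type":"array","items":{"type":"array"}},"jaw":{"type":"number"}},"required":["increments"]}

```bash
mkdir -p pics; ls
cat > h.py <<'E'
from plant import ctrl
import numpy as np, cv2, pickle
def snap(tag):
    out={}
    for n in ("scene","top"):
        s=ctrl.snapshot(n); out[n]=s
        cv2.imwrite(f"pics/{tag}_{n}.png",cv2.cvtColor(s["color"],cv2.COLOR_RGB2BGR))
    pickle.dump(out,open(f"{tag}.pkl","wb")); return out
def load(tag): return pickle.load(open(f"{tag}.pkl","rb"))
def ray(s,u,v):
    R=np.array(s["R"]);t=np.array(s["t"])
    return -R.T@t, R.T@np.array([(u-s["cx"])/s["fx"],(v-s["cy"])/s["fy"],1])
def onz(s,u,v,z):
    c,d=ray(s,u,v); return c+d*(z-c[2])/d[2]
def proj(s,X):
    X=np.atleast_2d(X); p=X@np.array(s["R"]).T+np.array(s["t"])
    return np.c_[s["fx"]*p[:,0]/p[:,2]+s["cx"],s["fy"]*p[:,1]/p[:,2]+s["cy"]]
def crop(s,name,u0,u1,v0,v1,k):
    c=cv2.cvtColor(s["color"],cv2.COLOR_RGB2BGR)[v0:v1,u0:u1]
    cv2.imwrite(f"pics/{name}.png",cv2.resize(c,None,fx=k,fy=k,interpolation=cv2.INTER_CUBIC))
E
python3 - <<'E'
from h import *
o=snap("a")
for n in o: print(n,-np.array(o[n]["R"]).T@o[n]["t"],o[n]["fx"],np.round(o[n]["R"],3).tolist())
print(ctrl.get_obs())
E
```

```text
pics
scene [ 1.06101788 -0.80717434  1.35476072] 457.14853927151256 [[0.841, 0.541, 0.003], [0.425, -0.657, -0.623], [-0.335, 0.526, -0.782]]
top [0.34194718 0.01366455 1.68822546] 435.0304669753903 [[0.026, -1.0, 0.011], [-0.99, -0.027, -0.14], [0.141, -0.008, -0.99]]
{'clock': 0.1, 'joint_pos': array([-5.58014778e+01,  2.05857652e+01,  6.40479156e-01, -1.65334428e-02,
       -7.01334452e+01, -1.65082682e+01]), 'qvel': array([ 0.01211096, -0.04736991,  0.11543977, -0.02331759,  0.04408643,
        0.08820808]), 'tau': array([-1.62515858e-03, -5.84162843e+01,  2.93751597e+01,  7.01555550e+00,
        1.01557942e-02, -4.97388328e-05]), 'tool_pos': array([ 0.20497986, -0.64269636,  0.22574888]), 'orientation': array([ 1.79920097e+02, -7.47089603e-03, -1.62315370e+02]), 'force': array([-0.89247832, -0.08491214, -0.40563339]), 'moment': array([-0.04096762, -0.01047559, -0.04388889]), 'opening': 0.08773008214679986}
```

View pics/a_scene.png

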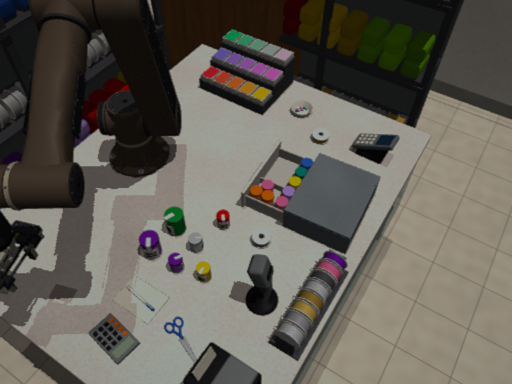

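View pics/a_top.png

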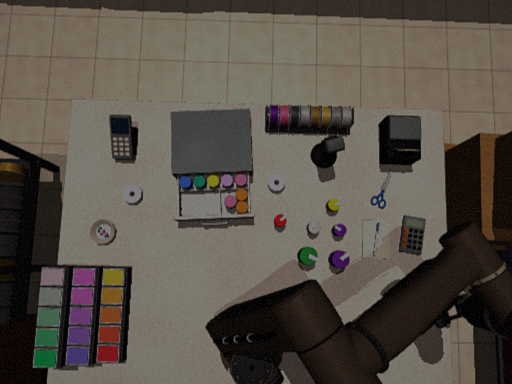

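The scene view shows purple jars at (149,243), which is large, and (176,262), which is small. In the top view they are at (339,259) and (339,230). The small one fits the description. The red jar is at top (280,222), and I'll enlarge it to confirm.

Run:
```python
from h import *
o=load("a")
crop(o["top"],"c1",265,365,190,275,7)
crop(o["scene"],"c2",130,290,195,315,5)
crop(o["top"],"c3",165,295,105,230,4)
```

```text
(no output)
```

View pics/c1.png

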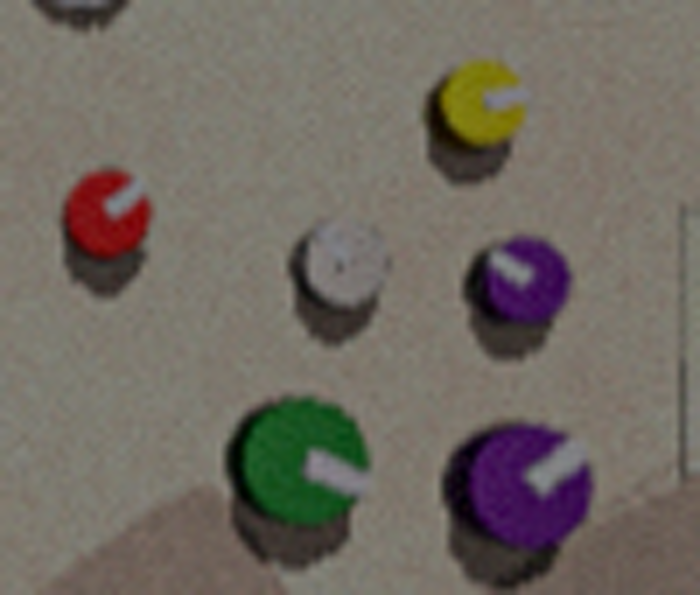

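View pics/c2.png

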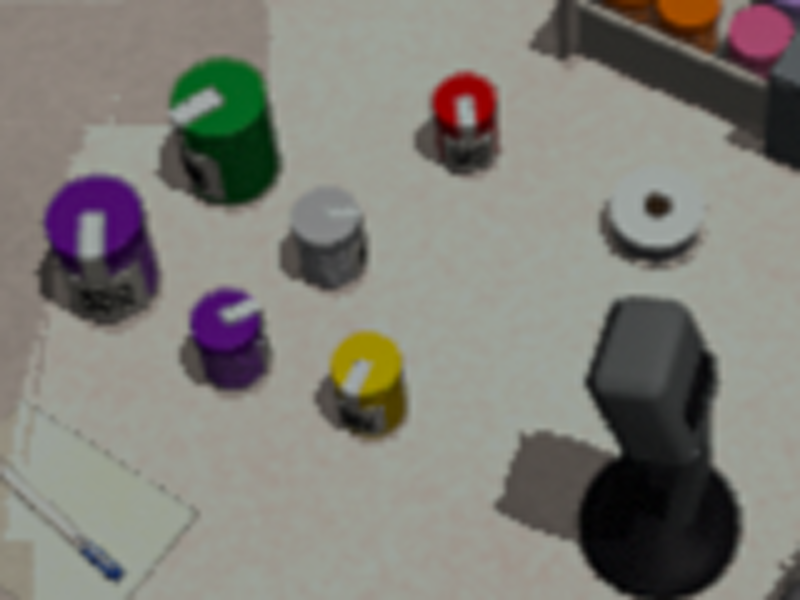

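View pics/c3.png

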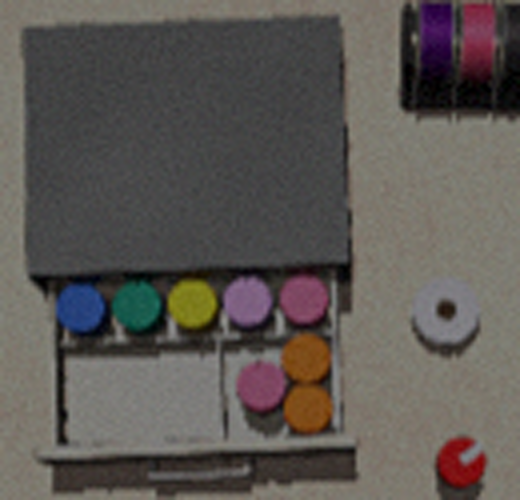

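Run:
```python
from h import *
o=load("a");T=o["top"];S=o["scene"]
def t(x,y,z,u0=265,v0=190,k=7,s=T): return onz(s,u0+(x+.5)/k-.5,v0+(y+.5)/k-.5,z)
p=lambda n,X: print(n,np.round(X,4))
for n,x,y,x2,y2,z in [("red",107,213,145,185,.062),("silver",345,262,318,225,.062),("purple",526,280,492,255,.062),("yellow",484,103,525,96,.062),("green",306,461,365,485,.09),("purpleL",530,487,585,445,.09)]:
    a=t(x,y,z);b=t(x2,y2,z);p(n,a);print("   strip yaw",np.degrees(np.arctan2(*(b-a)[1::-1])))
for n,x,y in [("red",465,98),("silver",327,215),("purple",227,320),("yellow",367,362)]:
    p(n+" scene",t(x,y,.062,130,195,5,S))
for n,x,y,z in [("front L outer top",40,456,.088),("front R",355,448,.088),("unit FL",28,272,.1),("unit FR",346,262,.1),("unit BL",24,30,.1),("unit BR",338,17,.1),("spool",446,312,.03)]:
    p(n,t(x,y,z,165,105,4))
# lid color seg
for n,s in o.items():
    c=s["color"].astype(int);r,g,b=c[...,0],c[...,1],c[...,2]
    for nm,m in (("red",(r>110)&(g<60)&(b<60)),("pur",(b>70)&(g<40)&(r>35))):
        k,l,st,ce=cv2.connectedComponentsWithStats(m.astype(np.uint8))
        for i in range(1,k):
            if 40<st[i,4]<900: print(n,nm,st[i],ce[i].round(1),onz(s,*ce[i],.062).round(4))
```

```text
red [ 0.4771 -0.0923  0.062 ]
   strip yaw -52.22559158999848
silver [ 0.4543 -0.22    0.062 ]
   strip yaw 36.97969573633459
purple [ 0.4472 -0.317   0.062 ]
   strip yaw 54.743011815354635
yellow [ 0.5419 -0.2944  0.062 ]
   strip yaw -78.74417050443165
green [ 0.3483 -0.1964  0.09  ]
   strip yaw -110.55593024711425
purpleL [ 0.3379 -0.3132  0.09  ]
   strip yaw -52.07438596136198
red scene [ 0.4793 -0.0958  0.062 ]
silver scene [ 0.4571 -0.2234  0.062 ]
purple scene [ 0.4514 -0.3216  0.062 ]
yellow scene [ 0.5453 -0.2972  0.062 ]
front L outer top [0.4695 0.2966 0.088 ]
front R [0.4847 0.0073 0.088 ]
unit FL [0.6389 0.3145 0.1   ]
unit FR [0.6566 0.0203 0.1   ]
unit BL [0.8711 0.3306 0.1   ]
unit BR [0.8927 0.0344 0.1   ]
spool [ 0.624  -0.0773  0.03  ]
scene red [203  67  16  11 103] [210.5  71.9] [-0.0211  0.5189  0.062 ]
scene red [216  72  15  11  92] [222.8  77.3] [0.0478 0.5173 0.062 ]
scene red [217 210  12  10  73] [222.4 214.1] [ 0.4786 -0.0958  0.062 ]
scene pur [139 231  19  15 178] [148.4 237.3] [ 0.3262 -0.3064  0.062 ]
scene pur [325 252  20  17 132] [335.9 258.7] [ 0.8866 -0.0412  0.062 ]
scene pur [169 254  13  11  85] [174.  259.6] [ 0.451  -0.3264  0.062 ]
top red [275 215  11  11  82] [279.4 220.2] [ 0.4764 -0.0908  0.062 ]
top red [ 99 327  20  15 284] [108.8 333.8] [0.0504 0.5158 0.062 ]
top red [ 97 346  21  15 291] [107.2 353.2] [-0.0164  0.5168  0.062 ]
top pur [270 106   8  10  56] [273.7 111.3] [ 0.8991 -0.0606  0.062 ]
top pur [335 224  11  12  72] [340.6 230.1] [ 0.4454 -0.3203  0.062 ]
top pur [332 251  17  17 176] [339.6 259.5] [ 0.3363 -0.3165  0.062 ]
```

Run:
```python
from h import *
o=load("a")
crop(o["scene"],"c4",230,300,245,320,8)
crop(o["top"],"c5",300,360,125,180,10)
crop(o["scene"],"c6",235,385,135,255,5)
```

```text
(no output)
```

View pics/c4.png

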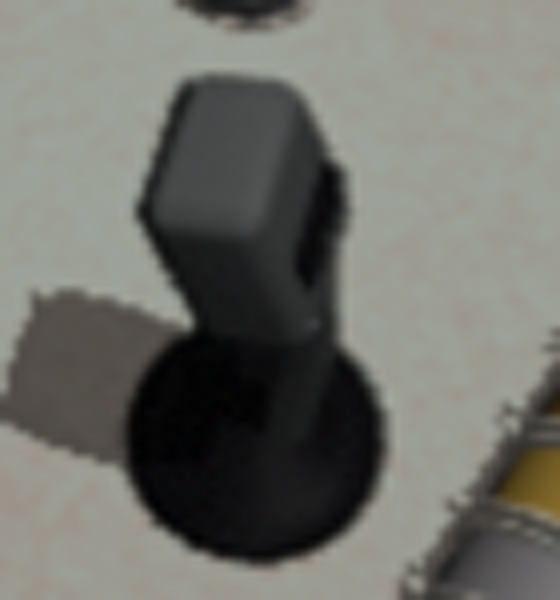

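View pics/c5.png

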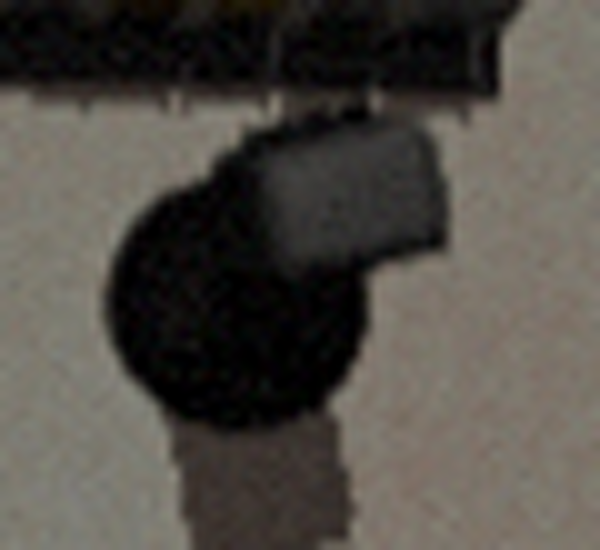

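View pics/c6.png

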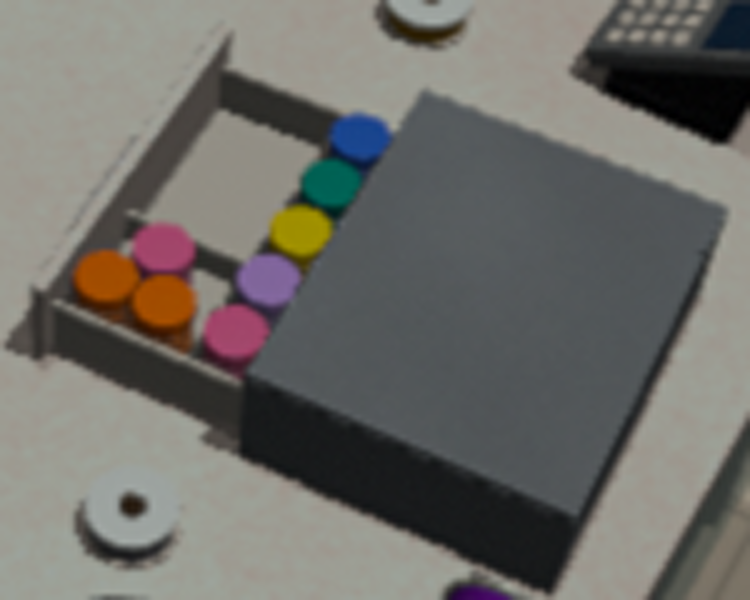

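The crop confirms which jars are meant. The small purple jar is at top (340,230) with its strip pointing up-left, a yaw of about 52°. The large purple one at (339,259) is a decoy, and red is at (280,220). Next I'll measure the compartment, and average some frames to get the scanner pose.

Run:
```python
from h import *
o=load("a");T=o["top"];S=o["scene"]
def t(x,y,z,u0,v0,k,s): return onz(s,u0+(x+.5)/k-.5,v0+(y+.5)/k-.5,z)
for n,x,y,z in [("divider R front top",226,438,.044),("divider R back",222,340,.044),("left wall inner back floor",64,352,.014)]:
    print(n,t(x,y,z,165,105,4,T).round(4))
# scene: front panel ends top
for n,x,y,z in [("front L",232,32,.088),("front R",36,290,.088),("unit FR",243,376,.1),("unit FL",424,92,.1)]:
    print("scene",n,t(x,y,z,235,135,5,S).round(4))
acc={}
for n in ("scene","top"):
    im=np.mean([ctrl.snapshot(n)["color"].astype(float) for _ in range(6)],0)
    acc[n]=im
    np.save(f"avg_{n}.npy",im)
    u0,u1,v0,v1,k=(230,300,245,320,8) if n=="scene" else (300,360,125,180,10)
    c=(255*(im[v0:v1,u0:u1]/255)**.5).clip(0,255).astype(np.uint8)[...,::-1]
    cv2.imwrite(f"pics/g_{n}.png",cv2.resize(c,None,fx=k,fy=k,interpolation=cv2.INTER_CUBIC))
```

```text
divider R front top [0.4949 0.1295 0.044 ]
divider R back [0.5886 0.1368 0.044 ]
left wall inner back floor [0.5771 0.2918 0.014 ]
scene front L [0.4811 0.2945 0.088 ]
scene front R [0.4942 0.0023 0.088 ]
scene unit FR [0.658  0.0093 0.1   ]
scene unit FL [0.639  0.3083 0.1   ]
```

View pics/g_scene.png

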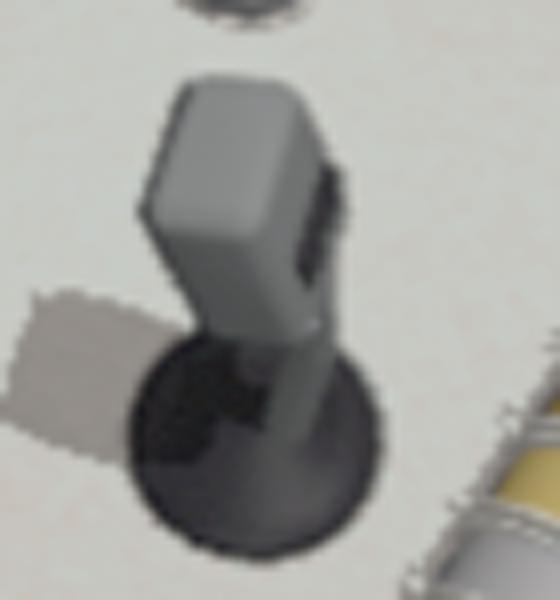

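View pics/g_top.png

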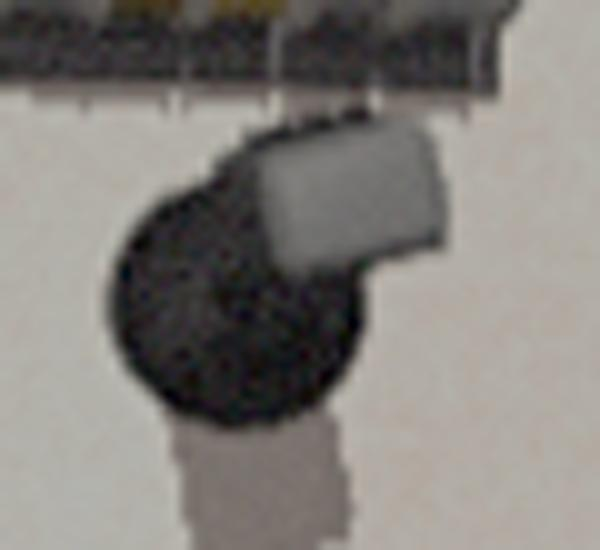

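```bash
cat > fit.py <<'E'
from h import *
from scipy.optimize import least_squares
o=load("a");T=o["top"];S=o["scene"]
def px(x,y,u0,v0,k): return [u0+(x+.5)/k-.5,v0+(y+.5)/k-.5]
# (depth idx, y sign, z) 
sc={("F",1,47):(180,72),("F",-1,47):(140,212),("F",-1,-39):(195,330),("B",1,47):(300,78),("B",-1,47):(262,238),("B",-1,-39):(315,338)}
tp={("F",1,47):(285,280),("F",-1,47):(445,248),("B",-1,47):(430,118),("B",1,47):(258,160)}
def pose(q):
    ps,ti=q[3:5]; x=np.array([np.cos(ps)*np.cos(ti),np.sin(ps)*np.cos(ti),np.sin(ti)]); y=np.array([-np.sin(ps),np.cos(ps),0]); return x,y,np.cross(x,y)
def res(q,full=False):
    x,y,z=pose(q); r=[]
    for D,s,off,k in ((sc,S,(230,245),8),(tp,T,(300,125),10)):
        for (f,sy,zz),c in D.items():
            X=q[:3]+(q[5]*x if f=="B" else 0)+sy*.033*y+zz/1000*z
            r.append(proj(s,X)[0]-px(*c,*off,k))
    r=np.array(r)
    return r if full else np.r_[r.ravel(),(q[2]-.19)/.01]
if __name__=="__main__":
    for z0 in (.2,):
        f=least_squares(res,[.68,-.3,.19,0.2,.35,.04],loss="soft_l1")
        print(f.x.round(4),np.degrees(f.x[3:5]).round(1)); print(res(f.x,True).round(2).tolist())
        J=f.jac;print("sd",np.sqrt(np.diag(np.linalg.inv(J.T@J))).round(4))
    print("foot top",onz(T,*px(238,302,300,125,10),.01),"foot scene",onz(S,*px(256,440,230,245,8),.01))
E
python3 fit.py
```

```text
[ 0.7196 -0.2713  0.1754  0.313   0.2488  0.0449] [17.9 14.3]
[[0.68, -1.92], [-0.46, 0.62], [-0.02, 1.33], [0.6, -1.23], [-0.39, -0.9], [-0.33, 2.16], [-0.3, 1.02], [1.8, -1.0], [0.08, -0.57], [-0.89, 0.43]]
sd [0.002  0.0017 0.004  0.0358 0.0342 0.0025]
foot top [ 0.74439384 -0.26304631  0.01      ] foot scene [ 0.74835197 -0.26931632  0.01      ]
```

```bash
cat > fit2.py <<'E'
from fit import *
def res2(q):
    r=res(q[:6],True).copy(); n=len(sc); r[:n]+=q[6:8]; r[n:]+=q[8:10]
    return np.r_[(r/0.7).ravel(),(q[2]-.19)/.006,np.array(q[6:10])/1.0]
f=least_squares(res2,[.68,-.3,.19,0.2,.35,.04,0,0,0,0])
print(f.x.round(4),np.degrees(f.x[3:5]).round(1)); print((res2(f.x)[:20].reshape(-1,2)*.7).round(2).tolist())
J=f.jac;print("sd",np.sqrt(np.diag(np.linalg.inv(J.T@J))).round(4))
np.save("scan.npy",f.x)
# overlay
x,y,z=pose(f.x);q=f.x
for n,s,b,(u0,u1,v0,v1,k) in (("scene",S,q[6:8],(230,300,245,320,8)),("top",T,q[8:10],(300,360,125,180,10))):
    g=cv2.imread(f"pics/g_{n}.png")
    P={(d,sy,sz):((proj(s,q[:3]+d*q[5]*x+sy*.033*y+sz*z)[0]+b-[u0,v0]+.5)*k-.5).astype(int) for d in (0,1) for sy in (-1,1) for sz in (-.039,.047)}
    for a in P:
        for c in P:
            if sum(i!=j for i,j in zip(a,c))==1: cv2.line(g,tuple(map(int,P[a])),tuple(map(int,P[c])),(0,255,0) if a[0]==c[0]==0 else (0,0,255),1)
    cv2.imwrite(f"pics/ov_{n}.png",g)
E
python3 fit2.py
```

```text
[ 0.7196 -0.2711  0.1781  0.3165  0.2466  0.0445 -0.0383  0.4636 -0.236
  0.1881] [18.1 14.1]
[[0.68, -1.97], [-0.38, 0.6], [0.01, 1.33], [0.51, -1.33], [-0.4, -0.96], [-0.4, 2.11], [-0.44, 1.01], [1.67, -1.08], [-0.07, -0.55], [-1.05, 0.52]]
sd [0.0026 0.0025 0.0041 0.0194 0.0221 0.0014 0.8072 0.8913 0.7988 0.7493]
```

Emit:
{"name": "move_arm", "arguments": {"increments": [[[10,50,0],-0.02],[[20,45,0],-0.04],[[20,45,0],-0.04],[[20,45,0],-0.04],[[20,45,0],-0.04],[[25,42,0],-0.04],[[25,42,0],-0.03],[[25,42,0],0]], "jaw": 1}}

```text
clock: 1.5
tool_pos: [0.3688, -0.2823, 0.2243]
orientation: [179.9, 0.1, -177.8]
force: [2.1, -1.0, -0.1]
opening: 0.0875
```

```bash
ls pics/ov*
```

```text
pics/ov_scene.png
pics/ov_top.png
```

View pics/ov_scene.png

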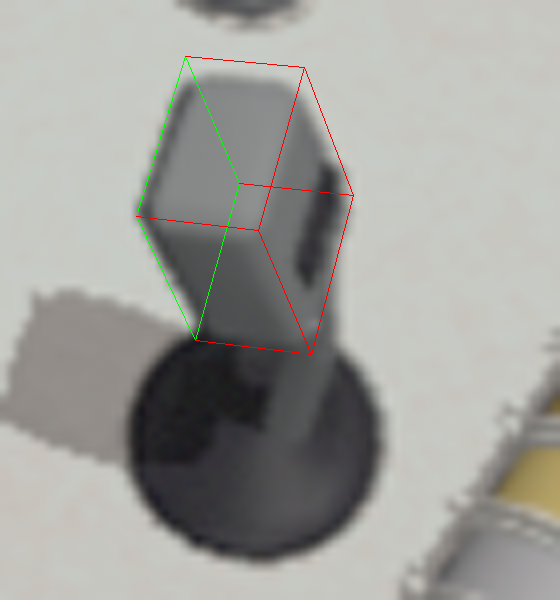

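View pics/ov_top.png

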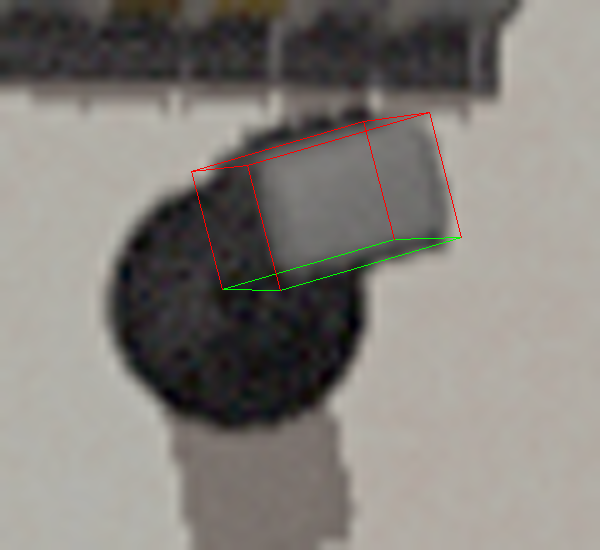

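The overlay shows that the head's edges are rounded, so my sharp-corner model gives too large a box. I'll refit it as a rounded box later. The arm is on its way, so red first.

Emit:
{"name": "move_arm", "arguments": {"increments": [[[20,46,0],0.02],[[20,46,0],0],[[20,40,-15],0],[[20,30,-30],0],[[16,20,-35],0],[[10,8,-30],0],[[5,3,-10],0],[[0,0,0],0]]}}

```text
clock: 2.3
tool_pos: [0.4861, -0.0792, 0.106]
orientation: [180.0, 0.9, -176.0]
force: [-0.7, -0.0, 0.2]
opening: 0.0877
```

```bash
cat > fit3.py <<'E'
from fit import *
from scipy.spatial import ConvexHull
scp=[(140,210),(150,180),(162,140),(175,100),(185,80),(200,74),(240,73),(285,80),(300,92),(315,130),(155,250),(170,275),(185,303),(197,325),(250,341),(285,342),(312,331)]
tpp=[(430,130),(440,170),(446,210),(446,243),(400,254),(365,266)]
ins_s=[(180,226),(215,232)]   # top/-y-side edge
ins_t=[(290,268),(275,220),(266,175)]  # top/+y side edge
sph=np.random.default_rng(0).normal(size=(150,3)); sph/=np.linalg.norm(sph,axis=1)[:,None]
def sd(P,hull):  # signed dist approx to hull of pts
    return np.max(hull.equations[:,:2]@P+hull.equations[:,2])
def ld(P,a,b):
    d=(b-a)/np.linalg.norm(b-a); return (P-a)@np.array([-d[1],d[0]])
def r3(q):
    x,y,z=pose(q); d,r=q[5],q[10]; out=[]
    C=[(xx,yy,zz) for xx in (r,d-r) for yy in (-.033+r,.033-r) for zz in (-.039+r,.047-r)]
    X=np.vstack([q[:3]+np.array(c)@np.array([x,y,z])+r*sph for c in C])
    for s,pts,off,k,b,ins,sy in ((S,scp,(230,245),8,q[6:8],ins_s,-1),(T,tpp,(300,125),10,q[8:10],ins_t,1)):
        h=ConvexHull(proj(s,X)+b)
        out+=[sd(np.array(px(*p,*off,k)),h) for p in pts]
        e=[proj(s,q[:3]+np.array([xx,sy*(.033-.3*r),.047-.3*r])@np.array([x,y,z]))[0]+b for xx in (0,d)]
        out+=[ld(np.array(px(*p,*off,k)),*e) for p in ins]
    return np.r_[np.array(out)/.4,(q[2]-.19)/.006,np.array(q[6:10])/1.0,(r-.008)/.003]
q0=np.r_[.72,-.271,.185,.25,.3,.045,0,0,0,0,.008]
f=least_squares(r3,q0,diff_step=1e-4,x_scale=np.r_[.01,.01,.01,.1,.1,.01,1,1,1,1,.003])
print(f.x.round(4),np.degrees(f.x[3:5]).round(1),f.cost); print((f.fun[:-6]*.4).round(2))
J=f.jac;print("sd",np.sqrt(np.diag(np.linalg.inv(J.T@J))).round(4))
np.save("scan.npy",f.x)
E
python3 fit3.py
```

```text
[ 0.7199 -0.2746  0.1808  0.3238  0.2744  0.0471 -0.1274  0.518  -0.8724
  0.3029  0.01  ] [18.6 15.7] 8.873033430756085
[ 0.22  0.06  0.02 -0.13 -0.07 -0.11  0.32  0.14  0.28 -0.04  0.19 -0.03
 -0.09 -0.16 -0.08 -0.39 -0.24  0.4   0.76 -0.03 -0.26 -0.69  0.34 -0.21
 -0.07  0.27  0.05  0.33]
sd [0.0024 0.0025 0.0041 0.0219 0.021  0.0014 0.7924 0.8849 0.7855 0.7321
 0.001 ]
```

Emit:
{"name": "move_arm", "arguments": {"increments": [[[-5,-8,0],0],[[-3,-6,0],0],[[0,-1,-10],0],[[0,0,-16],0],[[0,0,-18],0],[[0,0,-18],0],[[0,0,-10],0],[[0,0,0],0]]}}

```text
clock: 3.1
tool_pos: [0.4788, -0.1004, 0.038]
orientation: [179.9, 1.7, -176.4]
force: [0.3, 0.2, 0.5]
opening: 0.0872
```

Run:
```python
from h import *
o=snap("b"); crop(o["scene"],"b1",180,270,170,250,8); crop(o["top"],"b2",245,325,190,260,8)
print({k:np.round(v,3) for k,v in ctrl.get_obs().items() if k in("joint_pos","tool_pos","orientation")})
```

```text
{'joint_pos': array([ 11.397,  14.597, -37.238,   0.278, -36.395, -98.024]), 'tool_pos': array([ 0.48 , -0.1  ,  0.039]), 'orientation': array([ 179.923,    1.776, -176.407])}
```

View pics/b1.png

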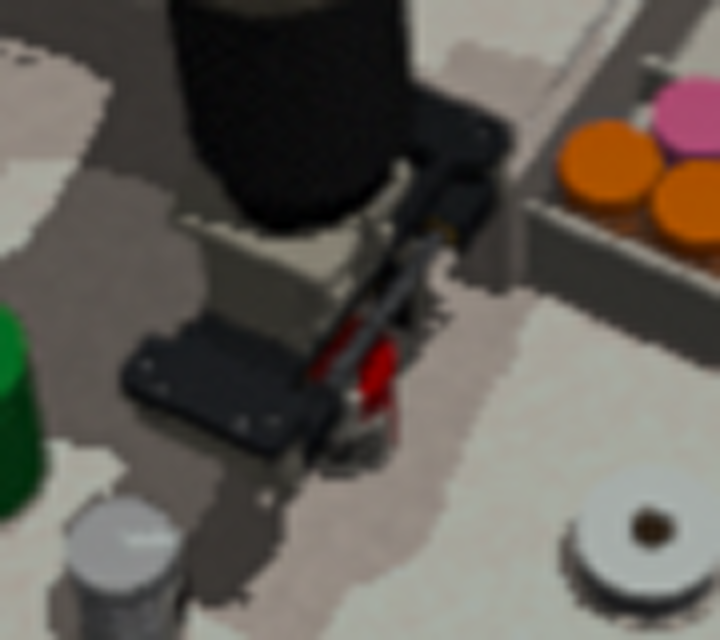

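View pics/b2.png

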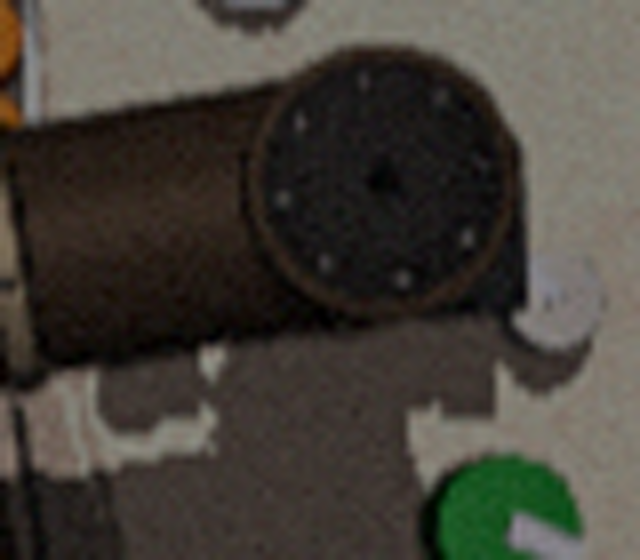

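The top view is blocked by the wrist. The scene view shows the red jar at crop (370,380), between the fingers. Next: lower a little and close.

Emit:
{"name": "move_arm", "arguments": {"increments": [[[0,4,-4],0],[[0,2,-3],0],[[0,0,0],0],[[0,0,0],0],[[0,0,0],0],[[0,0,0],0],[[0,0,0],0],[[0,0,0],0]], "jaw": -1}}

```text
clock: 4.0
tool_pos: [0.4817, -0.0931, 0.0342]
orientation: [179.9, 2.1, -176.4]
force: [0.9, -0.2, -0.8]
opening: 0.0457
```

Gripped: the opening is 45.7 mm. Lift and carry over the drawer.

Emit:
{"name": "move_arm", "arguments": {"increments": [[[0,0,20],0],[[0,0,40],0],[[0,5,40],0],[[5,25,20],0],[[8,40,5],0],[[8,45,0],0],[[8,45,0],0],[[8,45,0],0]]}}

```text
clock: 4.8
tool_pos: [0.5158, 0.1141, 0.1649]
orientation: [179.8, 2.0, -176.9]
force: [1.5, -1.0, -0.3]
opening: 0.0454
```

Emit:
{"name": "move_arm", "arguments": {"increments": [[[8,45,0],0],[[8,35,0],0],[[6,10,0],0],[[3,3,-10],0],[[0,0,-20],0],[[0,0,-20],0],[[0,0,-8],0],[[0,0,0],0]]}}

```text
clock: 5.6
tool_pos: [0.5401, 0.2124, 0.102]
orientation: [179.8, 1.8, -176.8]
force: [-0.7, -0.1, 0.4]
opening: 0.0458
```

Run:
```python
from h import *
o=snap("d"); crop(o["scene"],"d1",235,385,125,235,5)
print({k:np.round(v,3) for k,v in ctrl.get_obs().items() if k in("joint_pos","tool_pos","orientation")})
```

```text
{'joint_pos': array([  41.459,   16.997,  -22.723,    1.349,  -48.6  , -129.07 ]), 'tool_pos': array([0.541, 0.213, 0.104]), 'orientation': array([ 179.752,    1.951, -176.738])}
```

View pics/d1.png

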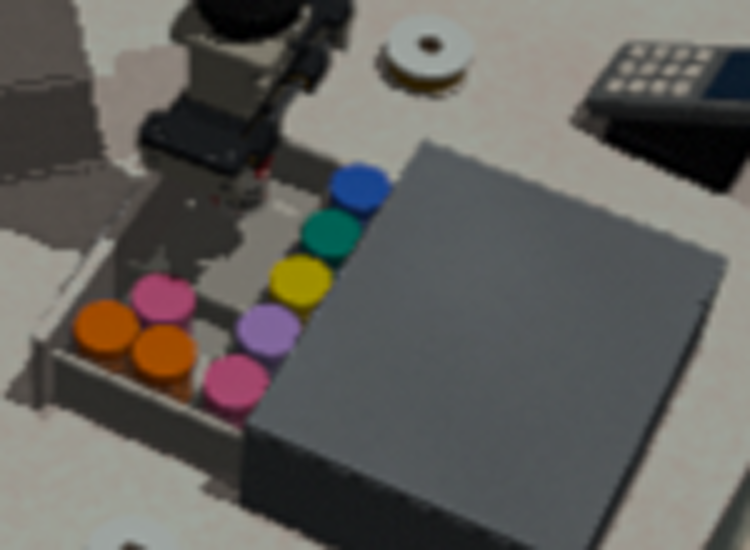

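View pics/d_top.png

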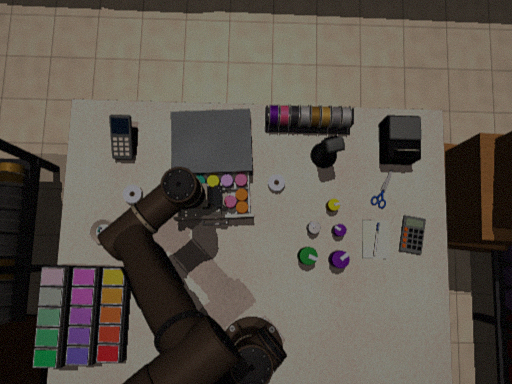

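The jar, crop (250,180), is above the empty compartment. Lowering it.

Emit:
{"name": "move_arm", "arguments": {"increments": [[[0,0,-10],0],[[0,0,-15],0],[[0,0,-14],0],[[0,0,-7],0],[[0,0,-2],0],[[0,0,0],0],[[0,0,0],0],[[0,0,0],0]]}}

```text
clock: 6.5
tool_pos: [0.5439, 0.2142, 0.058]
orientation: [179.4, 2.4, -176.8]
force: [0.6, -0.2, -0.9]
opening: 0.0458
```

Emit:
{"name": "move_arm", "arguments": {"increments": [[[0,0,-4],0],[[0,0,-4],0],[[0,0,-3],0],[[0,0,-2],0],[[0,0,-2],0],[[0,0,0],0],[[0,0,0],0],[[0,0,0],0]]}}

```text
clock: 7.3
tool_pos: [0.5488, 0.2152, 0.0487]
orientation: [179.3, 3.0, -176.6]
force: [-0.1, 0.1, -0.8]
opening: 0.0451
```

Emit:
{"name": "move_arm", "arguments": {"increments": [[[-2,0,-2],0],[[-2,0,-2],0],[[-1,0,-2],0],[[0,0,-2],0],[[0,0,0],0],[[0,0,0],0],[[0,0,0],0],[[0,0,0],0]]}}

```text
clock: 8.1
tool_pos: [0.5504, 0.2158, 0.0487]
orientation: [179.4, 3.7, -176.2]
force: [1.0, -1.1, 3.5]
opening: 0.0455
```

Touching the floor (Fz 3.5 N). Release with a part opening, then rise.

Emit:
{"name": "move_arm", "arguments": {"increments": [[[0,0,0],0],[[0,0,0],0],[[0,0,0],0],[[0,0,0],0],[[0,0,15],0],[[0,0,30],0],[[0,0,40],0],[[0,0,40],0]], "jaw": 0.45}}

```text
clock: 8.9
tool_pos: [0.545, 0.2126, 0.1686]
orientation: [179.9, 2.9, -176.3]
force: [0.3, 1.7, -0.8]
opening: 0.0633
```

Emit:
{"name": "move_arm", "arguments": {"increments": [[[-45,-10,0],0],[[-45,-20,0],0],[[-35,-20,-5],0],[[-15,-15,-20],0],[[0,-4,-35],0],[[0,0,-30],0],[[0,0,-10],0],[[0,0,0],0]], "jaw": -1}}

```text
clock: 9.7
tool_pos: [0.4039, 0.1441, 0.0744]
orientation: [179.1, 3.8, -176.3]
force: [-0.4, 0.8, 0.0]
opening: 0.0051
```

Run:
```python
from h import *
o=snap("e"); crop(o["scene"],"e1",225,375,125,235,5); crop(o["top"],"e2",165,265,105,235,5)
```

View pics/e1.png

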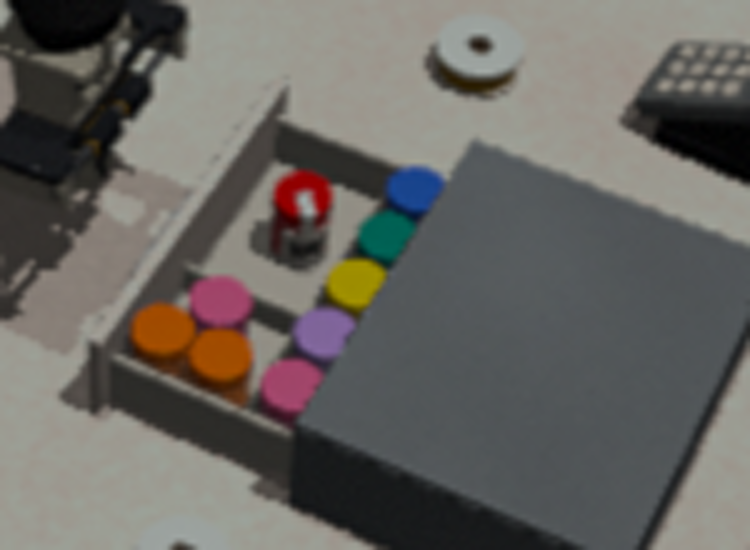

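View pics/e2.png

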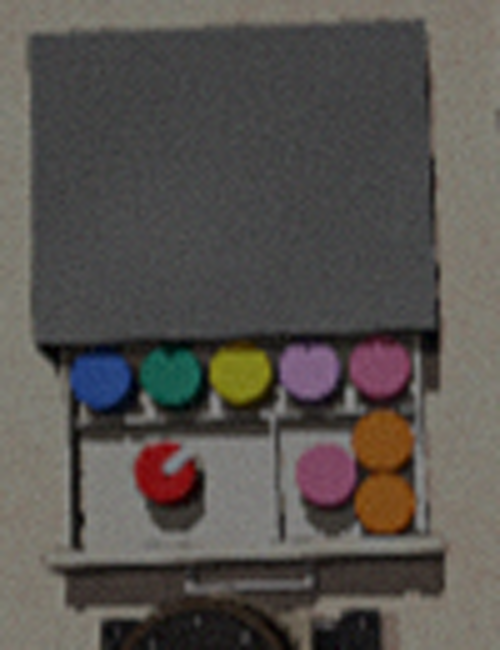

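The red jar stands upright in the front-left compartment (top crop (165,470)). Now to push the drawer, above the pull bar.

Emit:
{"name": "move_arm", "arguments": {"increments": [[[15,0,-6],0],[[20,2,0],0],[[15,1,0],0],[[12,1,0],0],[[12,1,0],0],[[15,1,0],0],[[18,1,0],0],[[18,1,0],0]]}}

```text
clock: 10.6
tool_pos: [0.534, 0.1549, 0.0743]
orientation: [178.8, 4.0, -176.2]
force: [-2.0, 2.7, 0.4]
opening: 0.0007
```

Emit:
{"name": "move_arm", "arguments": {"increments": [[[16,1,-2],0],[[16,1,-2],0],[[16,1,-1],0],[[12,1,0],0],[[8,0,0],0],[[6,0,0],0],[[6,0,0],0],[[6,0,0],0]]}}

```text
clock: 11.4
tool_pos: [0.6241, 0.1595, 0.0702]
orientation: [178.7, 3.8, -176.2]
force: [-31.9, 9.6, 21.9]
opening: 0.0005
```

The 32 N reaction means the drawer has reached its stop. Back off and look.

Emit:
{"name": "move_arm", "arguments": {"increments": [[[-5,0,0],0],[[-20,0,0],0],[[-40,0,0],0],[[-40,0,20],0],[[-30,-20,40],0],[[-20,-45,40],0],[[-10,-45,20],0],[[0,-48,0],0.05]]}}

```text
clock: 12.2
tool_pos: [0.464, 0.0127, 0.1832]
orientation: [178.8, 4.4, -172.8]
force: [2.0, 0.2, -0.3]
opening: 0.0005
```

Run:
```python
from h import *
o=snap("f"); crop(o["scene"],"f1",225,375,125,235,5); crop(o["top"],"f2",165,265,105,235,5)
```

```text
(no output)
```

View pics/f1.png

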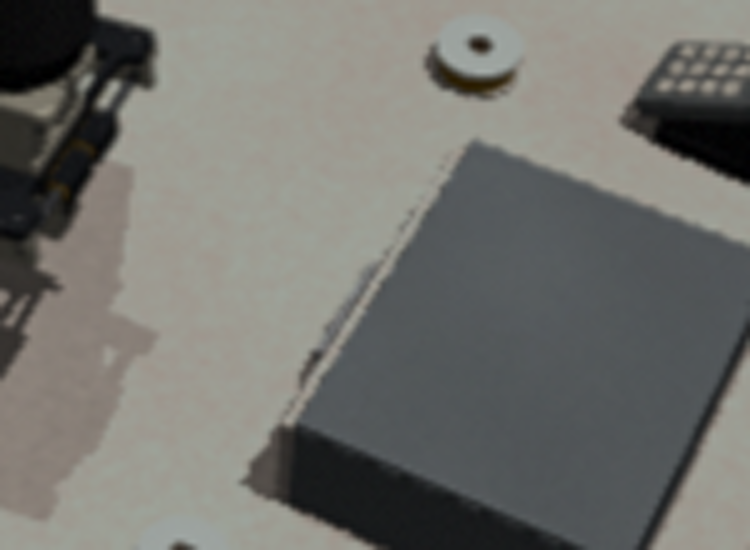

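View pics/f2.png

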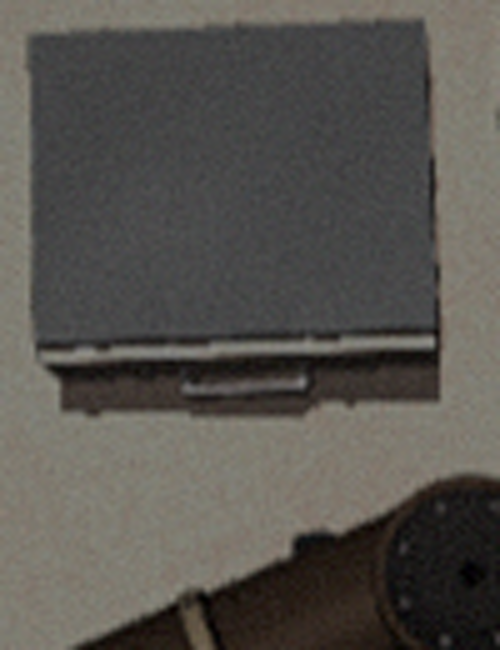

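The drawer is shut: the panel is flush with the unit, and the drawer inside is no longer visible. Next I'll refine the purple label's yaw from the averaged image.

Run:
```python
from h import *
from scipy.optimize import least_squares
o=load("a")
# model: lid disc radius .023 at z .062 at (x,y); strip from centre along yaw, length .023, width ~.006 ; fit to saturation image
for n in ("top","scene"):
    s=o[n]; im=np.load(f"avg_{n}.npy")
    up=8
    c0=proj(s,[.449,-.319,.062])[0]; u0,v0=(c0-10).astype(int)
    A=im[v0:v0+21,u0:u0+21]
    # purple-ness and whiteness
    g=A[...,1]
    uu,vv=np.meshgrid(np.arange(u0,u0+21),np.arange(v0,v0+21))
    P=np.array([onz(s,u,v,.062) for u,v in zip(uu.ravel(),vv.ravel())]).reshape(21,21,3)
    best=[]
    def model(q):
        dx=P[...,0]-q[0];dy=P[...,1]-q[1];r=np.hypot(dx,dy)
        a=dx*np.cos(q[2])+dy*np.sin(q[2]);b=-dx*np.sin(q[2])+dy*np.cos(q[2])
        sg=lambda d,w: 1/(1+np.exp(np.clip(d/w,-50,50)))
        disc=sg(r-.022,.0012)
        strip=disc*sg(-a,.0012)*sg(np.abs(b)-q[3],.0012)
        return disc,strip
    def rs(q):
        d,st=model(q); r=np.hypot(P[...,0]-q[0],P[...,1]-q[1])
        w=(r<.021)
        M=np.c_[(d-st).ravel(),st.ravel(),(1-d).ravel()]
        W=w.ravel()
        rr=(g.ravel()-M@np.array([q[4],q[5],q[6]]))
        return rr*(r.ravel()<.024)
    for y0 in (.6,.9,1.2):
        f=least_squares(rs,[*(onz(s,*c0,.062)[:2]),y0,.004,20,120,90],x_scale=[.005,.005,.3,.002,20,50,50])
        print(n,f.x.round(4),"yaw",np.degrees(f.x[2]).round(1),f.cost)
    crop({"color":im.astype(np.uint8)},f"p_{n}",u0,u0+21,v0,v0+26,20)
```

```text
top [ 4.461000e-01 -3.166000e-01  8.342000e-01  5.800000e-03  1.365460e+01
  1.298735e+02  4.787240e+01] yaw 47.8 9689.144862793695
top [ 4.460000e-01 -3.165000e-01  8.272000e-01  5.800000e-03  1.358730e+01
  1.305962e+02  4.950410e+01] yaw 47.4 9323.221972396806
top [ 4.461000e-01 -3.166000e-01  8.365000e-01  5.900000e-03  1.378140e+01
  1.295773e+02  4.554100e+01] yaw 47.9 9705.927806380078
scene [ 4.51400e-01 -3.23400e-01  1.32910e+00  6.60000e-03  1.11555e+01
  1.48401e+02  6.11704e+01] yaw 76.1 26807.35773125413
scene [ 4.513000e-01 -3.234000e-01  1.322000e+00  6.500000e-03  1.036270e+01
  1.529702e+02  6.843890e+01] yaw 75.7 27121.60700359026
scene [ 4.515000e-01 -3.234000e-01  1.338500e+00  6.600000e-03  9.967600e+00
  1.521269e+02  6.718840e+01] yaw 76.7 28848.883121652936
```

View pics/p_top.png

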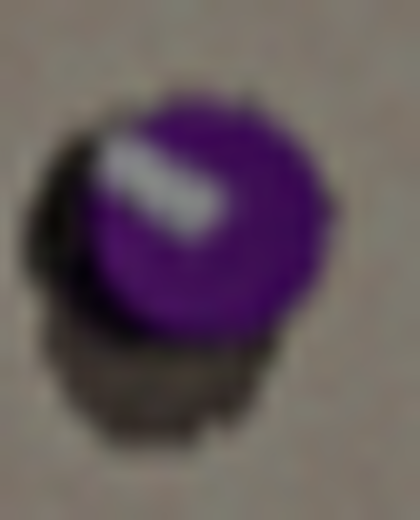

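View pics/p_scene.png

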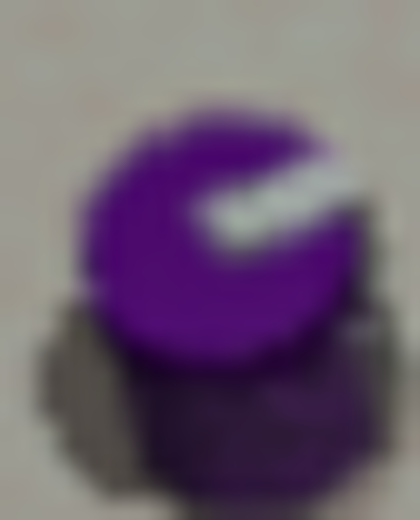

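Run:
```python
from h import *
o=load("a")
for n,pts in (("top",[((205,215),(112,152)),((212,222),(112,152))]),("scene",[((215,228),(348,170)),((225,238),(348,170)),((210,222),(340,172))])):
    s=o[n];c0=proj(s,[.449,-.319,.062])[0]; u0,v0=(c0-10).astype(int)
    f=lambda p: onz(s,u0+(p[0]+.5)/20-.5,v0+(p[1]+.5)/20-.5,.062)
    for a,b in pts:
        d=f(b)-f(a); print(n,np.degrees(np.arctan2(d[1],d[0])).round(1))
    im=np.load(f"avg_{n}.npy")[v0:v0+21,u0:u0+21]
    m=(im[...,1]>0.75*np.percentile(im[...,1],60)) 
    # strip pixels: green-ish inside disc (from lid centre)
    c=(np.array([212,222]) if n=="top" else np.array([220,240])+0)/20.
    uu,vv=np.meshgrid(np.arange(21),np.arange(21)); ins=np.hypot(uu-c[0],vv-c[1])<(5.3 if n=="top" else 6)
    w=np.clip(im[...,1]-40,0,None)*ins
    P=np.array([onz(s,u0+u,v0+v,.062)[:2] for u,v in zip(uu.ravel(),vv.ravel())]); W=w.ravel()
    mu=(P*W[:,None]).sum(0)/W.sum(); C=((P-mu).T*W)@(P-mu)/W.sum(); ev,V=np.linalg.eigh(C)
    print(n,"pca",np.degrees(np.arctan2(V[1,1],V[0,1])),ev, mu)
```

```text
top 57.0
top 56.1
top pca 55.98922366434245 [9.69032635e-06 5.57713490e-05] [ 0.4509983  -0.31241605]
scene 60.5
scene 66.9
scene 57.6
scene pca 54.60893478782777 [1.14297356e-05 3.36732667e-05] [ 0.45311694 -0.31281969]
```

The label yaw comes out near 56.5°, since the top PCA, the top line and the scene views roughly agree. Move above the purple jar, turning +0.86 rad.

Emit:
{"name": "move_arm", "arguments": {"increments": [[[0,-42,0],0.11],[[0,-42,0],0.11],[[0,-42,0],0.11],[[0,-42,0],0.11],[[0,-42,0],0.11],[[0,-42,0],0.11],[[0,-35,0],0.1],[[0,-10,0],0.05]], "jaw": 1}}

```text
clock: 13.1
tool_pos: [0.4658, -0.2888, 0.185]
orientation: [179.3, 4.7, -126.3]
force: [-0.6, 0.9, 0.0]
opening: 0.059
```

Emit:
{"name": "move_arm", "arguments": {"increments": [[[-6,-12,0],0.02],[[-6,-12,0],0.02],[[-4,-6,-10],0.01],[[0,0,-25],0],[[0,0,-30],0],[[0,0,-20],0],[[0,0,-5],0],[[0,0,0],0]]}}

```text
clock: 13.9
tool_pos: [0.4497, -0.3224, 0.09]
orientation: [179.6, 4.6, -123.5]
force: [-0.2, 0.2, -0.4]
opening: 0.0877
```

Run:
```python
from h import *
o=snap("g"); crop(o["scene"],"g1",130,230,215,295,7)
print(np.round(ctrl.get_obs()["joint_pos"],1))
```

```text
[-18.8  17.  -21.8  -6.  -50.5 -10.9]
```

View pics/g1.png

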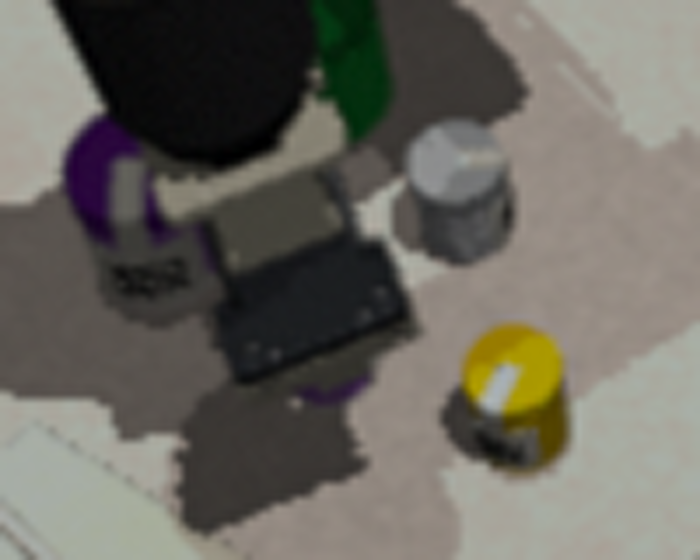

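The near finger block and a bit of the purple jar, crop (330,390), are visible and in line. Large purple, silver and yellow are clear. Go down.

Emit:
{"name": "move_arm", "arguments": {"increments": [[[0,2,-10],0],[[0,1,-14],0],[[0,0,-14],0],[[0,0,-10],0],[[0,0,-4],0],[[0,0,0],0],[[0,0,0],0],[[0,0,0],0]]}}

```text
clock: 14.8
tool_pos: [0.4545, -0.3205, 0.0416]
orientation: [-179.7, 4.8, -123.3]
force: [-0.3, -0.2, -1.2]
opening: 0.0876
```

Emit:
{"name": "move_arm", "arguments": {"increments": [[[-3,0,-5],0],[[-3,0,-4],0],[[-2,0,-3],0],[[-1,0,0],0],[[0,0,0],0],[[0,0,0],0],[[0,0,0],0],[[0,0,0],0]]}}

```text
clock: 15.6
tool_pos: [0.4452, -0.3208, 0.0297]
orientation: [-179.6, 4.8, -123.3]
force: [0.2, -0.3, 0.2]
opening: 0.0875
```

Emit:
{"name": "move_arm", "arguments": {"increments": [[[0,0,-2],0],[[0,0,0],0],[[0,0,0],0],[[0,0,0],0],[[0,0,0],0],[[0,0,0],0],[[0,0,0],0],[[0,0,0],0]], "jaw": -1}}

```text
clock: 16.4
tool_pos: [0.4457, -0.321, 0.0277]
orientation: [-179.5, 4.8, -123.3]
force: [0.2, 0.2, 0.3]
opening: 0.0455
```

Run:
```python
from h import *
print({k:np.round(v,4) for k,v in ctrl.get_obs().items() if k in("joint_pos","tool_pos","orientation")})
```

```text
{'joint_pos': array([-18.7619,  21.0641, -26.1409,  -6.8656, -41.3412,  -9.48  ]), 'tool_pos': array([ 0.4457, -0.321 ,  0.0277]), 'orientation': array([-179.5377,    4.8002, -123.3224])}
```

Gripped: 45.5 mm. The increments only turn about vertical, but each row keeps the tool tilt that is measured. So I'll lift, stretch outward high up to pick up tool tilt, and carry that tilt back to the scanner.

Emit:
{"name": "move_arm", "arguments": {"increments": [[[0,0,20],0],[[0,0,40],0],[[0,0,45],0],[[0,0,48],-0.1],[[0,0,48],-0.12],[[0,0,48],-0.12],[[10,5,45],-0.12],[[20,5,40],-0.12]]}}

```text
clock: 17.2
tool_pos: [0.4656, -0.3073, 0.3666]
orientation: [179.4, 4.7, -158.0]
force: [1.5, -0.8, -1.5]
opening: 0.0455
```

Emit:
{"name": "move_arm", "arguments": {"increments": [[[35,0,20],-0.13],[[45,0,0],-0.13],[[45,0,0],-0.13],[[45,0,0],-0.13],[[40,0,0],0],[[30,0,0],0],[[20,0,0],0],[[10,0,0],0]]}}

```text
clock: 18.0
tool_pos: [0.7457, -0.3052, 0.3937]
orientation: [179.7, 5.2, 170.7]
force: [-0.3, -0.1, -1.2]
opening: 0.0457
```

Run:
```python
from h import *
print({k:np.round(v,4) for k,v in ctrl.get_obs().items() if k in("joint_pos","tool_pos","orientation")})
```

```text
{'joint_pos': array([ -8.6086,  28.4902,  33.8686,  -0.2493, -90.1684, -90.728 ]), 'tool_pos': array([ 0.7457, -0.3052,  0.3937]), 'orientation': array([179.6844,   5.2065, 170.6611])}
```

Emit:
{"name": "move_arm", "arguments": {"increments": [[[30,-4,0],0],[[40,-4,0],0],[[40,-4,0],0],[[40,-4,0],0],[[40,-4,0],0],[[40,-4,0],0],[[40,-4,0],0],[[40,-4,0],0]]}}

```text
clock: 18.8
tool_pos: [0.9661, -0.3056, 0.3105]
orientation: [-178.7, 8.9, 170.7]
force: [-0.8, -0.7, -1.7]
opening: 0.0456
```

Run:
```python
from h import *
print({k:np.round(v,4) for k,v in ctrl.get_obs().items() if k in("joint_pos","tool_pos","orientation")})
```

```text
{'joint_pos': array([ -5.9423,  54.9058,  71.6022,   1.8744, -97.8508, -93.083 ]), 'tool_pos': array([ 0.9661, -0.3056,  0.3105]), 'orientation': array([-178.6653,    8.9345,  170.6793])}
```

Emit:
{"name": "move_arm", "arguments": {"increments": [[[10,0,15],0],[[10,0,15],0],[[10,0,15],0],[[10,0,15],0],[[10,0,15],0],[[10,0,15],0],[[10,0,15],0],[[10,0,15],0]]}}

```text
clock: 19.6
tool_pos: [0.9687, -0.2806, 0.3908]
orientation: [-177.4, 14.2, 170.9]
force: [0.2, 0.4, -1.2]
opening: 0.0452
```

Run:
```python
from h import *
print({k:np.round(v,4) for k,v in ctrl.get_obs().items() if k in("joint_pos","tool_pos","orientation")})
```

```text
{'joint_pos': array([ -3.721 ,  50.7729,  71.6705,   3.9447, -97.0136, -94.7853]), 'tool_pos': array([ 0.9687, -0.2806,  0.3908]), 'orientation': array([-177.3988,   14.1671,  170.8583])}
```

Emit:
{"name": "move_arm", "arguments": {"increments": [[[8,-12,14],0],[[8,-12,14],0],[[8,-12,14],0],[[8,-12,14],0],[[8,-12,14],0],[[8,-12,14],0],[[8,-12,14],0],[[4,-6,8],0]]}}

```text
clock: 20.4
tool_pos: [0.9521, -0.3524, 0.4509]
orientation: [-175.7, 19.9, 171.1]
force: [-0.1, 0.6, -0.7]
opening: 0.0451
```

Run:
```python
from h import *
print({k:np.round(v,4) for k,v in ctrl.get_obs().items() if k in("joint_pos","tool_pos","orientation")})
```

```text
{'joint_pos': array([ -7.6867,  47.7603,  71.6702,   4.6673, -94.077 , -90.7724]), 'tool_pos': array([ 0.9521, -0.3524,  0.4509]), 'orientation': array([-175.7425,   19.9053,  171.142 ])}
```

```bash
cat > jar.py <<'E'
from h import *
from scipy.spatial.transform import Rotation as Ro
def rot(o): return Ro.from_euler("xyz",o,degrees=True)
Rg=rot([-179.5377,4.8002,-123.3224]); pg=np.array([.4457,-.321,.0277])
PSI=56.5; JX=np.array([.449,-.319,0])   # refined below
RJ=Rg.inv()*Ro.from_euler("z",PSI,degrees=True); tJ=Rg.inv().apply(JX-pg)
q=np.load("scan.npy")
def jar(obs):
    R=rot(obs["orientation"]); return R*RJ, np.array(obs["tool_pos"])+R.apply(tJ)
def window():
    ps,ti=q[3],q[4]; x=np.array([np.cos(ps)*np.cos(ti),np.sin(ps)*np.cos(ti),np.sin(ti)]); y=np.array([-np.sin(ps),np.cos(ps),0])
    return q[:3],np.c_[x,y,np.cross(x,y)]
def report(obs):
    R,b=jar(obs); M=R.as_matrix(); x,z=M[:,0],M[:,2]
    psi=np.arctan2(x[1],x[0]); h=np.array([np.cos(psi),np.sin(psi),0]); l=np.array([-h[1],h[0],0])
    print("jar label yaw %.1f  back-tilt %.1f  lateral(z.l) %.1f deg"%(np.degrees(psi),-np.degrees(np.arcsin(z@h)),np.degrees(np.arcsin(z@l))))
    lab=b+R.apply([.0235,0,.024]); w,W=window()
    E=Ro.from_matrix(W.T@M).as_rotvec(degrees=True)
    print("label",lab.round(4),"in window frame mm",(W.T@(lab-w)*1000).round(1),"rot err(win axes)",E.round(1))
    goal=w+W@[-.09,0,0]; print("shift to goal mm",((goal-lab)*1000).round(1),"scanner yaw/tilt",np.degrees(q[3:5]).round(1))
E
python3 -c "
from jar import *
report(ctrl.get_obs())"
```

```text
jar label yaw -9.4  back-tilt 15.1  lateral(z.l) 3.6 deg
label [ 0.9784 -0.3586  0.4545] in window frame mm [ 284.3 -161.9  204.3] rot err(win axes) [-11.    1.4 -26.9]
shift to goal mm [-340.6   56.4 -298.1] scanner yaw/tilt [18.6 15.7]
```

Tilt reached: 15.1° back-tilt with 3.6° of unwanted sideways lean. I'll turn about −70° and push out slightly to cancel the lean.

Emit:
{"name": "move_arm", "arguments": {"increments": [[[-30,0,0],-0.05],[[-20,0,0],-0.14],[[0,0,0],-0.14],[[0,0,0],-0.14],[[0,0,0],-0.14],[[0,0,0],-0.14],[[0,0,0],-0.14],[[0,0,0],-0.14]]}}

```text
clock: 21.2
tool_pos: [0.8947, -0.3542, 0.4388]
orientation: [-175.9, 20.1, 110.2]
force: [5.6, -2.3, 1.4]
opening: 0.0456
```

```bash
python3 -c "
from jar import *
o=ctrl.get_obs();report(o);print({k:np.round(v,2) for k,v in o.items() if k in('joint_pos','tool_pos','orientation')})"
```

```text
jar label yaw -70.3  back-tilt 15.3  lateral(z.l) 3.5 deg
label [ 0.902  -0.3802  0.4424] in window frame mm [ 204.7 -158.   214.2] rot err(win axes) [-26.6   2.9 -85.8]
shift to goal mm [-264.2   78.  -286. ] scanner yaw/tilt [18.6 15.7]
{'joint_pos': array([  -2.85,   51.8 ,   71.71,   20.83, -104.77, -151.44]), 'tool_pos': array([ 0.89, -0.35,  0.44]), 'orientation': array([-175.89,   20.12,  110.16])}
```

Emit:
{"name": "move_arm", "arguments": {"increments": [[[8,0,8],-0.04],[[8,0,8],0],[[8,0,8],0],[[8,0,8],0],[[6,0,8],0],[[5,0,6],0],[[0,0,0],0],[[0,0,0],0]]}}

```text
clock: 22.0
tool_pos: [0.9002, -0.3436, 0.4583]
orientation: [-177.7, 22.1, 108.0]
force: [-0.6, 0.6, -0.9]
opening: 0.0451
```

```bash
python3 -c "
from jar import *
o=ctrl.get_obs();report(o);print({k:np.round(v,3) for k,v in o.items() if k in('joint_pos','tool_pos','orientation')})"
```

```text
jar label yaw -72.3  back-tilt 17.3  lateral(z.l) 1.7 deg
label [ 0.9067 -0.3697  0.4628] in window frame mm [ 217.8 -149.5  231.7] rot err(win axes) [-27.2   0.  -87.2]
shift to goal mm [-268.9   67.5 -306.4] scanner yaw/tilt [18.6 15.7]
{'joint_pos': array([  -1.718,   51.057,   71.685,   22.254, -104.017, -153.989]), 'tool_pos': array([ 0.9  , -0.344,  0.458]), 'orientation': array([-177.724,   22.113,  108.024])}
```

Back-tilt 17.3°, sideways 1.7°. Go back inward, turning the label toward the scanner while still high.

Emit:
{"name": "move_arm", "arguments": {"increments": [[[-40,5,0],0.1],[[-45,8,0],0.13],[[-45,8,0],0.13],[[-45,8,0],0.13],[[-45,8,0],0.13],[[-45,8,0],0.13],[[-45,8,0],0.13],[[-45,8,0],0.13]]}}

```text
clock: 22.8
tool_pos: [0.5937, -0.2887, 0.4458]
orientation: [-176.7, 22.0, 161.1]
force: [-0.1, -0.2, -0.4]
opening: 0.0456
```

```bash
python3 -c "
from jar import *
o=ctrl.get_obs();report(o);print({k:np.round(v,3) for k,v in o.items() if k in('joint_pos','tool_pos','orientation')})"
```

```text
jar label yaw -19.4  back-tilt 17.2  lateral(z.l) 2.7 deg
label [ 0.6184 -0.2993  0.4503] in window frame mm [-27.1   8.9 287.6] rot err(win axes) [-13.3  -0.5 -36.4]
shift to goal mm [  19.3   -2.9 -293.9] scanner yaw/tilt [18.6 15.7]
{'joint_pos': array([  -4.011,    1.617,   -2.864,    9.601,  -65.34 , -108.007]), 'tool_pos': array([ 0.594, -0.289,  0.446]), 'orientation': array([-176.706,   21.957,  161.079])}
```

Emit:
{"name": "move_arm", "arguments": {"increments": [[[-20,0,-20],0.1],[[-15,0,-40],0.12],[[0,0,-45],0.12],[[0,0,-45],0.12],[[0,0,-45],0.12],[[0,0,-40],0.08],[[0,0,-25],0],[[0,0,-10],0]]}}

```text
clock: 23.6
tool_pos: [0.5466, -0.2892, 0.1841]
orientation: [-176.3, 23.7, -159.4]
force: [0.3, -0.8, -1.5]
opening: 0.0455
```

```bash
python3 -c "
from jar import *
o=ctrl.get_obs();report(o);print({k:np.round(v,3) for k,v in o.items() if k in('joint_pos','tool_pos','orientation')})
s=snap('k');crop(s['scene'],'k1',180,300,200,320,5);crop(s['top'],'k2',280,370,120,250,5)"
```

```text
jar label yaw 20.1  back-tilt 18.9  lateral(z.l) 3.0 deg
label [ 0.5723 -0.2818  0.1894] in window frame mm [-134.6   40.2   46.8] rot err(win axes) [-2.6 -3.2  1.4]
shift to goal mm [ 65.5 -20.4 -33. ] scanner yaw/tilt [18.6 15.7]
{'joint_pos': array([-17.807,   8.575, -18.94 , -17.087, -42.57 , -41.811]), 'tool_pos': array([ 0.547, -0.289,  0.184]), 'orientation': array([-176.326,   23.709, -159.449])}
```

View pics/k1.png

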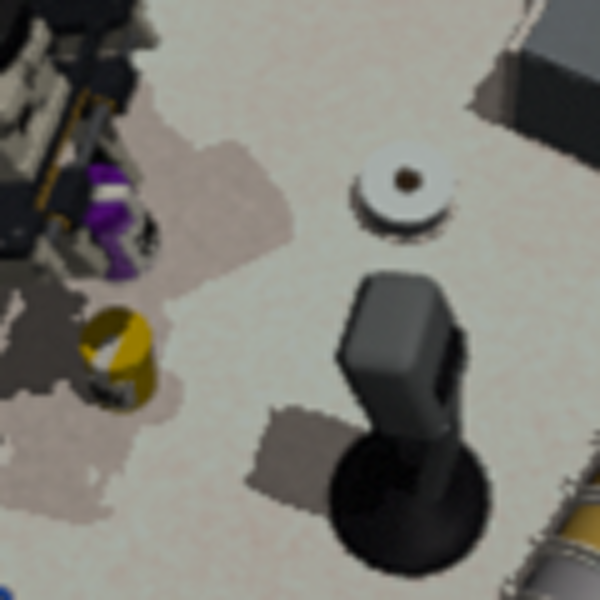

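View pics/k2.png

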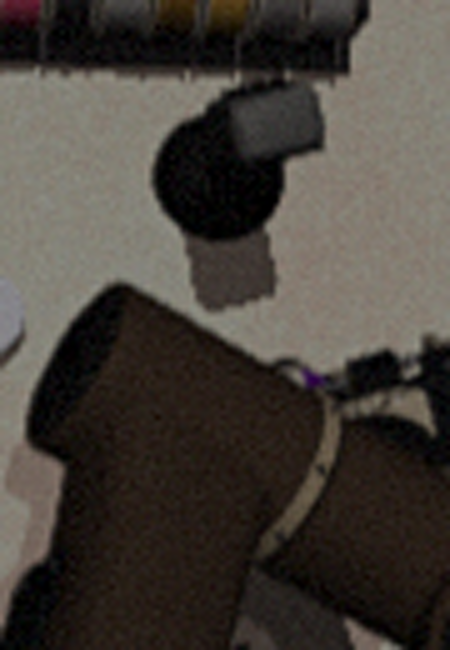

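The jar sits in the gripper with its label (crop k1 (148,232)) toward the scanner, and yellow is untouched. Before going closer I'll check the scanner model with an overlay.

```bash
cat > ov.py <<'E'
from fit import *
from scipy.spatial import ConvexHull
import sys
q=np.load("scan.npy")
def draw(q,tag):
    x,y,z=pose(q);d,r=q[5],q[10];B=np.array([x,y,z]); out=[]
    sph=np.random.default_rng(0).normal(size=(300,3)); sph/=np.linalg.norm(sph,axis=1)[:,None]
    for n,s,b,(u0,u1,v0,v1,k) in (("scene",S,q[6:8],(235,280,248,293,13)),("top",T,q[8:10],(315,350,130,160,13))):
        im=np.load(f"avg_{n}.npy")[v0:v1,u0:u1]; g=(255*(im/255)**.45).clip(0,255).astype(np.uint8)[...,::-1]
        g=cv2.resize(g,None,fx=k,fy=k,interpolation=cv2.INTER_CUBIC)
        f=lambda X:((proj(s,X)+b-[u0,v0]+.5)*k-.5)
        X=np.vstack([q[:3]+np.array(c)@B+r*sph for c in [(xx,yy,zz) for xx in (r,d-r) for yy in (-.033+r,.033-r) for zz in (-.039+r,.047-r)]])
        P=f(X);h=P[ConvexHull(P).vertices].astype(np.int32); cv2.polylines(g,[h],True,(0,255,0),1)
        for a,c in [((0,1,1),(0,-1,1)),((0,-1,1),(0,-1,0)),((0,-1,1),(1,-1,1)),((1,-1,1),(1,1,1)),((1,-1,1),(1,-1,0)),((0,1,1),(1,1,1))]:
            pt=lambda t: q[:3]+np.array([t[0]*d,t[1]*.033,.047 if t[2] else -.039])@B
            a,c=f(np.array([pt(a),pt(c)])).astype(int); cv2.line(g,tuple(map(int,a)),tuple(map(int,c)),(0,0,255),1)
        out.append(g)
    H=max(i.shape[0] for i in out); out=[cv2.copyMakeBorder(i,0,H-i.shape[0],0,0,cv2.BORDER_CONSTANT) for i in out]
    W=np.hstack(out); sc=min(1,800/W.shape[1]); cv2.imwrite(f"pics/{tag}.png",cv2.resize(W,None,fx=sc,fy=sc,interpolation=cv2.INTER_AREA))
if __name__=="__main__": draw(q,"ovA")
E
python3 ov.py
```

```text
(no output)
```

View pics/ovA.png

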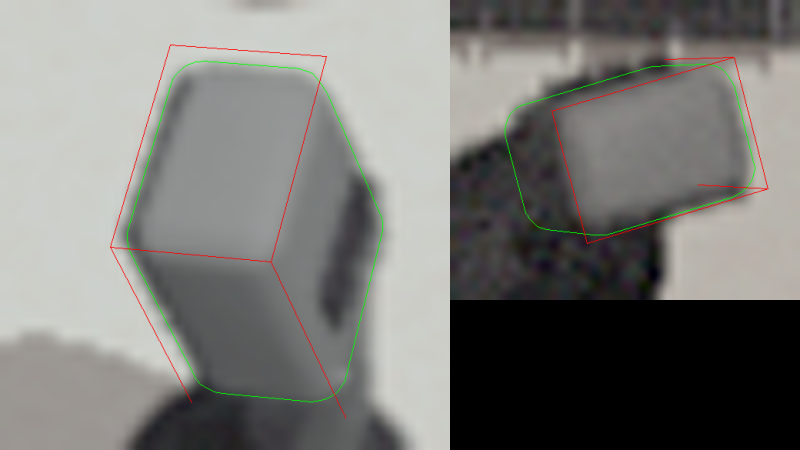

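```bash
cat > lines.py <<'E'
from fit import *
from scipy.ndimage import map_coordinates
# approx segments in ovA coordinates -> px ; scene scale: width 45*13=585 ->? hstack width 585+455=1040, sc=800/1040
sc=800/1040
def topx(p,n):
    x,y=p; x/=sc;y/=sc
    if n=="top": x-=585; return np.array([315+(x+.5)/13-.5,130+(y+.5)/13-.5])
    return np.array([235+(x+.5)/13-.5,248+(y+.5)/13-.5])
segs=[("scene","Y",(135,215),(172,95)),("scene","X",(200,64),(300,68)),("scene","Z",(145,265),(185,350)),
("scene","X",(160,252),(245,263)),("scene","Y",(282,235),(312,120)),("scene","Z",(280,285),(320,370)),("scene","Z",(318,85),(345,150)),("scene","X",(225,392),(300,398)),
("top","Y",(610,222),(730,196)),("top","X",(748,165),(733,90)),("top","Y",(600,97),(705,70)),("top","X",(573,125),(592,205))]
meas=[]
for n,ax,a,b in segs:
    s={"scene":S,"top":T}[n]; G=np.load(f"avg_{n}.npy").mean(2)**.6
    a,b=topx(a,n),topx(b,n); d=(b-a)/np.linalg.norm(b-a); nn=np.array([-d[1],d[0]])
    pts=[]
    for t in np.linspace(0,1,15):
        c=a+(b-a)*t; w=np.linspace(-1.8,1.8,37); p=c[:,None]+nn[:,None]*w
        v=map_coordinates(G,[p[1],p[0]],order=3); g=np.gradient(v); g=np.abs(g)*np.exp(-(w/1.5)**2)
        k=np.argmax(g); g2=g*(np.abs(w-w[k])<.6); pts.append(c+nn*(g2*w).sum()/g2.sum())
    pts=np.array(pts)
    l=cv2.fitLine(pts.astype(np.float32),cv2.DIST_HUBER,0,.01,.01).ravel()
    rms=np.sqrt(np.mean(((pts-l[2:])@np.array([-l[1],l[0]]))**2)); L=np.linalg.norm(b-a)
    meas.append((n,ax,l[2:],l[:2],L,rms))
def err(q,full=0):
    x,y,z=pose([.72,-.272,.185,*q]);V={"X":x,"Y":y,"Z":z};r=[]
    for n,ax,c,d,L,rms in meas:
        s={"scene":S,"top":T}[n]
        X0=onz(s,*c,.20); p=proj(s,np.array([X0-.01*V[ax],X0+.01*V[ax]])); e=p[1]-p[0]; e/=np.linalg.norm(e)
        ang=np.arcsin(e[0]*d[1]-e[1]*d[0]); 
        sd=np.hypot(max(rms,.1)/L*1.5,.015) 
        r.append(np.degrees(ang) if full else ang/sd)
    return np.array(r)
f=least_squares(err,[.3,.3],loss="soft_l1")
print(np.degrees(f.x).round(2),"sd",np.degrees(np.sqrt(np.diag(np.linalg.inv(f.jac.T@f.jac)))).round(2),f.cost)
e=err(f.x,1)
for m,v in zip(meas,e): print(m[0],m[1],"L %.1f rms %.2f err %.1f deg"%(m[4],m[5],v))
E
python3 lines.py
```

```text
[16.26 16.71] sd [0.65 0.74] 3.278700065891987
scene Y L 12.6 rms 0.05 err -0.2 deg
scene X L 10.0 rms 0.13 err -0.7 deg
scene Z L 9.4 rms 0.08 err 0.9 deg
scene X L 8.6 rms 0.08 err 1.2 deg
scene Y L 11.9 rms 0.05 err -1.2 deg
scene Z L 9.4 rms 0.15 err -0.6 deg
scene Z L 7.0 rms 0.07 err -0.7 deg
scene X L 7.5 rms 0.07 err -0.4 deg
top Y L 12.3 rms 0.29 err -4.2 deg
top X L 7.6 rms 0.08 err -0.5 deg
top Y L 10.8 rms 0.43 err -4.5 deg
top X L 8.2 rms 0.69 err -2.6 deg
```

Edge directions give yaw 16.3° and tilt 16.7°, with the scene lines agreeing to about 1°. I'll refit the window position with those angles held, and compare the jar's model to its picture to get the camera bias.

```bash
cat >> fit3.py <<'E'
A=np.radians([16.3,16.7])
def r4(p): return r3(np.r_[p[:3],A,p[3:]])
f=least_squares(r4,np.r_[f.x[:3],f.x[5:]],diff_step=1e-4,x_scale=np.r_[.01,.01,.01,.01,1,1,1,1,.003])
q=np.r_[f.x[:3],A,f.x[3:]]; print("fixed",q.round(4),f.cost); print((f.fun[:-6]*.4).round(2))
J=f.jac;print("sd",np.sqrt(np.diag(np.linalg.inv(J.T@J))).round(4))
np.save("scan.npy",q)
E
python3 fit3.py | sed -n '/fixed/,$p'
cat > jov.py <<'E'
from jar import *
import sys
tag=sys.argv[1]; o=load(tag); ob=ctrl.get_obs(); report(ob)
R,b=jar(ob)
th=np.linspace(0,2*np.pi,60)
C=lambda z,r=.023:np.c_[r*np.cos(th),r*np.sin(th),0*th+z]
a=np.linspace(-.89,.89,20)
lab=np.vstack([np.c_[.0235*np.cos(a),.0235*np.sin(a),0*a+.007],np.c_[.0235*np.cos(a[::-1]),.0235*np.sin(a[::-1]),0*a+.041]])
for n in ("scene","top"):
    s=o[n]; p=proj(s,b+R.apply([0,0,.031]))[0]; u0,v0=(p-[22,22]).astype(int);k=12
    u0=max(u0,0);im=s["color"][v0:v0+45,u0:u0+45].astype(float); g=(255*(im/255)**.6).astype(np.uint8)[...,::-1]
    g=cv2.resize(g,None,fx=k,fy=k,interpolation=cv2.INTER_CUBIC); raw=g.copy()
    for X,c in ((C(0),(0,255,255)),(C(.062),(0,255,0)),(lab,(255,255,0)),(np.array([[0,0,.062],[.023,0,.062]]),(0,0,255))):
        P=((proj(s,b+R.apply(X))-[u0,v0]+.5)*k-.5).astype(np.int32); cv2.polylines(g,[P],len(X)>2,c,1)
    W=np.hstack([raw,g]); cv2.imwrite(f"pics/{tag}_j{n}.png",cv2.resize(W,None,fx=.74,fy=.74,interpolation=cv2.INTER_AREA))
E
python3 jov.py k
```

```text
fixed [ 0.7205 -0.2739  0.1806  0.2845  0.2915  0.0467 -0.1935  0.4323 -0.8608
  0.2606  0.0101] 10.497396236831323
[-0.06 -0.11  0.08  0.16  0.12 -0.17  0.3   0.22  0.27 -0.12  0.14 -0.05
 -0.07 -0.1  -0.16 -0.59 -0.13  0.62  0.86 -0.11 -0.32 -0.57  0.28 -0.27
  0.02  0.49  0.06  0.15]
sd [0.0023 0.0024 0.0041 0.0014 0.7882 0.8834 0.7856 0.7314 0.001 ]
jar label yaw 20.1  back-tilt 18.9  lateral(z.l) 3.1 deg
label [ 0.5728 -0.2816  0.1907] in window frame mm [-135.    34.1   51. ] rot err(win axes) [-1.9 -2.3  3.6]
shift to goal mm [ 65.  -16.5 -35.9] scanner yaw/tilt [16.3 16.7]
```

View pics/k_jscene.png

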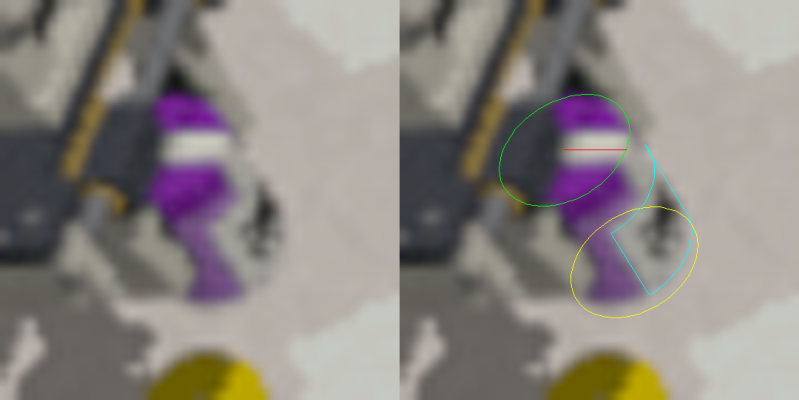

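View pics/k_jtop.png

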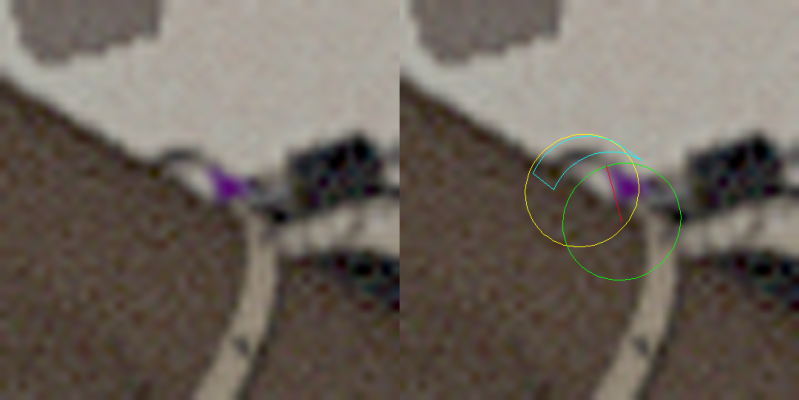

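```bash
cat > jov0.py <<'E'
from jar import *
s=load("a")["scene"]; im=np.load("avg_scene.npy")
th=np.linspace(0,2*np.pi,60);C=lambda z,r=.023:np.c_[r*np.cos(th),r*np.sin(th),0*th+z]
out=[]
for b in ([.4505,-.3215,0],[.544,-.2965,0]):
    b=np.array(b);p=proj(s,b+[0,0,.031])[0];u0,v0=(p-[16,16]).astype(int);k=12
    g=(255*(im[v0:v0+33,u0:u0+33]/255)**.6).astype(np.uint8)[...,::-1];g=cv2.resize(g,None,fx=k,fy=k,interpolation=cv2.INTER_CUBIC)
    for X,c in ((C(0),(0,255,255)),(C(.062),(0,255,0))):
        P=((proj(s,b+X)-[u0,v0]+.5)*k-.5).astype(np.int32); cv2.polylines(g,[P],True,c,1)
    out.append(g)
cv2.imwrite("pics/j0.png",np.hstack(out))
E
python3 jov0.py
```

```text
(no output)
```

View pics/j0.png

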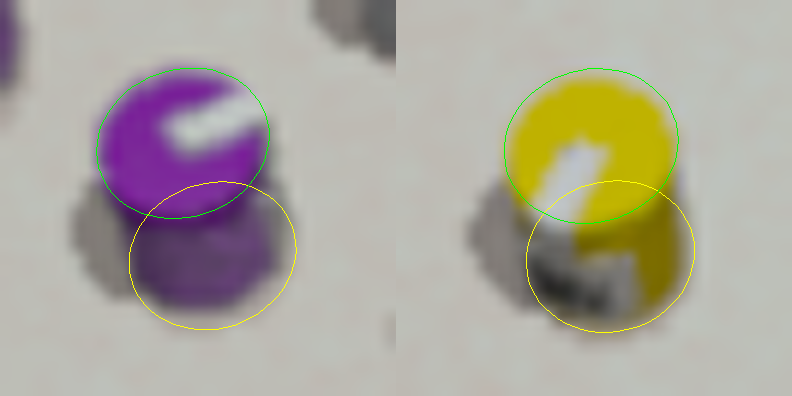

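With the lid aligned, the held jar and the untouched jar show the same offset from the model at the base (about 2 px). So the jar hasn't slipped in the grip, and the predicted attitude holds. Now I approach in small steps.

Emit:
{"name": "move_arm", "arguments": {"increments": [[[5,-3,-8],-0.03],[[8,-3,-8],-0.03],[[8,-3,-8],0],[[8,-3,-6],0],[[8,-2,-4],0],[[8,-2,0],0],[[5,0,0],0],[[0,0,0],0]]}}

```text
clock: 24.5
tool_pos: [0.6058, -0.3073, 0.1612]
orientation: [-175.6, 24.3, -162.4]
force: [-0.3, 0.1, -1.3]
opening: 0.0453
```

```bash
python3 -c "
from jar import *
o=ctrl.get_obs();report(o);print({k:np.round(v,3) for k,v in o.items() if k in('joint_pos','tool_pos','orientation')})"
```

```text
jar label yaw 17.1  back-tilt 19.5  lateral(z.l) 3.7 deg
label [ 0.6318 -0.3012  0.1669] in window frame mm [-92.9  -1.3  13.5] rot err(win axes) [-3.5 -2.9  0.6]
shift to goal mm [  6.    3.2 -12.1] scanner yaw/tilt [16.3 16.7]
{'joint_pos': array([-16.613,  14.281, -15.757, -15.736, -38.18 , -46.2  ]), 'tool_pos': array([ 0.606, -0.307,  0.161]), 'orientation': array([-175.612,   24.325, -162.402])}
```

The facing error is about 3° and the roll about the label normal about 3.5°, which is acceptable. The tilt creeps per row, so I'll finish the position in as few rows as possible.

Emit:
{"name": "move_arm", "arguments": {"increments": [[[0,1,-5],0],[[0,1,-5],0],[[0,1,-4],-0.01],[[0,1,-3],0],[[0,0,0],0],[[0,0,0],0],[[0,0,0],0],[[0,0,0],0]]}}

```text
clock: 25.3
tool_pos: [0.6048, -0.3025, 0.1429]
orientation: [-175.6, 24.3, -163.0]
force: [-1.1, -0.2, -0.1]
opening: 0.0456
```

```bash
python3 -c "
from jar import *
o=ctrl.get_obs();report(o);print({k:np.round(v,3) for k,v in o.items() if k in('joint_pos','tool_pos','orientation','qvel')})
snap('m')"; python3 jov.py m
python3 - <<'E'
from h import *
o=load("m"); crop(o["scene"],"m1",190,300,215,315,7)
E
```

```text
jar label yaw 16.4  back-tilt 19.5  lateral(z.l) 3.7 deg
label [ 0.6309 -0.2968  0.1485] in window frame mm [-97.8   3.2  -4.2] rot err(win axes) [-3.7 -2.8  0. ]
shift to goal mm [ 6.9 -1.3  6.3] scanner yaw/tilt [16.3 16.7]
{'joint_pos': array([-15.996,  15.042, -17.446, -15.917, -35.565, -46.784]), 'qvel': array([ 0.112, -0.076,  0.106,  0.062, -0.062,  0.001]), 'tool_pos': array([ 0.605, -0.303,  0.143]), 'orientation': array([-175.637,   24.306, -163.029])}
jar label yaw 16.4  back-tilt 19.5  lateral(z.l) 3.7 deg
label [ 0.6309 -0.2969  0.1486] in window frame mm [-97.8   3.1  -4.1] rot err(win axes) [-3.7 -2.8  0. ]
shift to goal mm [ 6.9 -1.2  6.2] scanner yaw/tilt [16.3 16.7]
```

View pics/m1.png

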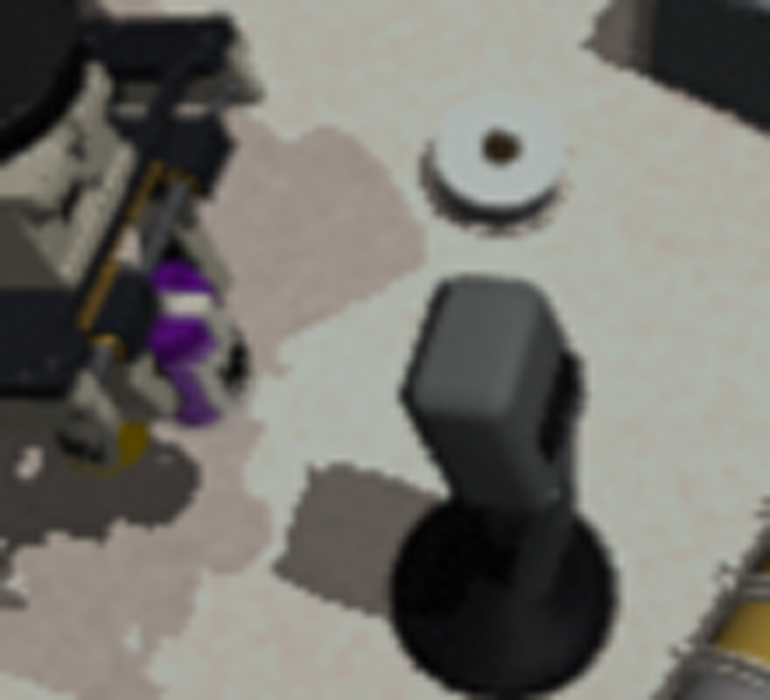

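View pics/m_jscene.png

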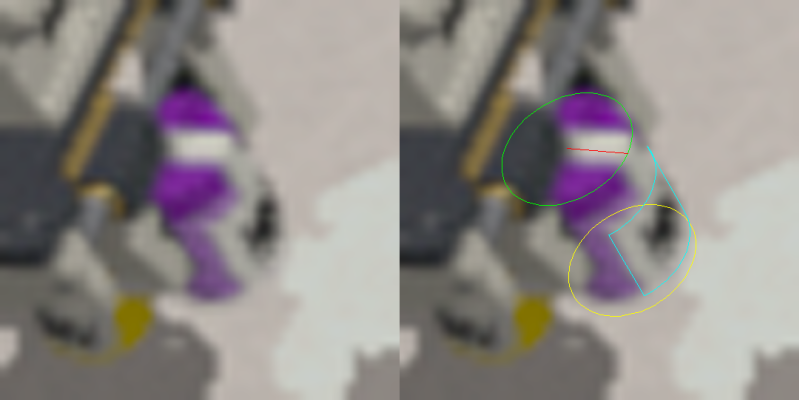

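View pics/m_jtop.png

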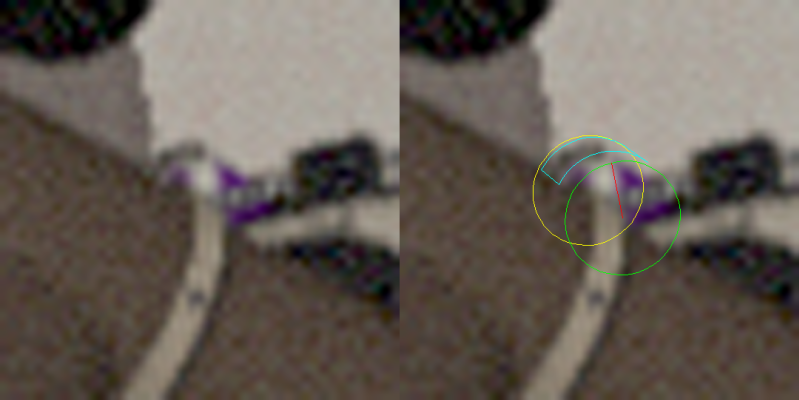

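The strip's slope in the scene view, (168,147)→(232,143), differs from the model's, so the label yaw is off by several degrees. I'll measure it on averaged frames.

```bash
cat > strip.py <<'E'
from jar import *
ob=ctrl.get_obs(); R,b=jar(ob); 
out=[]
for n in ("scene","top"):
    ss=[ctrl.snapshot(n) for _ in range(4)]; s=ss[0]; im=np.mean([x["color"].astype(float) for x in ss],0); np.save(f"held_{n}.npy",im)
    # rectify lid plane: 1mm -> 8px, x(label) right, y up
    N=400;k=7.
    jj,ii=np.meshgrid(np.arange(N),np.arange(N)); X=np.stack([(jj-N/2)/k/1000,-(ii-N/2)/k/1000,0*jj+.062],-1).reshape(-1,3)
    p=proj(s,b+R.apply(X)).astype(np.float32).reshape(N,N,2)
    r=cv2.remap(im.astype(np.float32),p[...,0],p[...,1],cv2.INTER_CUBIC)
    g=(255*(r/255).clip(0,1)**.6).astype(np.uint8)[...,::-1].copy()
    cv2.circle(g,(N//2,N//2),int(23*k),(0,255,0),1); cv2.line(g,(N//2,N//2),(N-1,N//2),(0,0,255),1)
    out.append(g)
cv2.imwrite("pics/strip%d.png"%int(ob["clock"]*10),np.hstack(out))
E
python3 strip.py; ls pics/strip*
```

```text
pics/strip254.png
```

View pics/strip254.png

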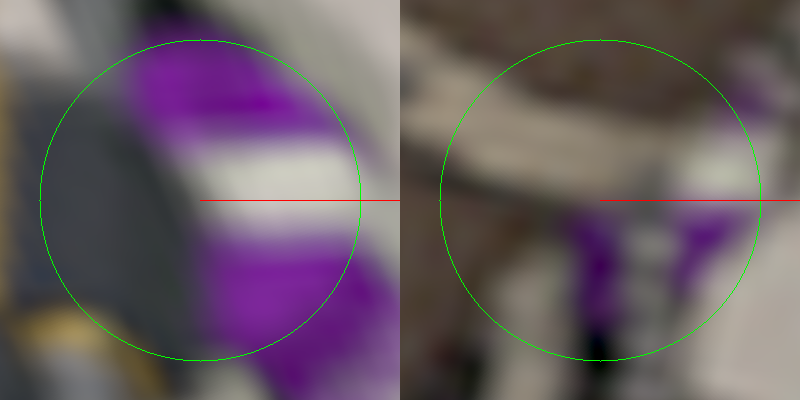

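```bash
sed -i 's/PSI=56.5/PSI=62.5/' jar.py; python3 -c "
from jar import *
o=ctrl.get_obs();report(o)"
```

```text
jar label yaw 22.8  back-tilt 18.9  lateral(z.l) 5.8 deg
label [ 0.63   -0.2945  0.1481] in window frame mm [-98.1   5.7  -4.6] rot err(win axes) [-3.8 -2.6  6. ]
shift to goal mm [ 7.8 -3.6  6.7] scanner yaw/tilt [16.3 16.7]
```

With the corrected yaw the facing error would be small, but roll plus pitch come to about 6°. There is time to trim this, so I'll retreat up, turn about +196°, and use the stretch limit gently to remove about 5° of back-tilt and 7° of lean (allowing for creep on return).

Emit:
{"name": "move_arm", "arguments": {"increments": [[[-25,-8,0],0],[[-35,-10,10],0],[[-10,0,40],0.1],[[0,0,48],0.14],[[0,0,48],0.14],[[0,0,48],0.14],[[0,0,48],0.14],[[0,0,45],0.14]]}}

```text
clock: 26.6
tool_pos: [0.5234, -0.316, 0.432]
orientation: [-176.2, 23.8, -115.7]
force: [2.1, 0.1, -1.1]
opening: 0.0455
```

Emit:
{"name": "move_arm", "arguments": {"increments": [[[10,0,20],0.14],[[10,0,0],0.14],[[10,0,0],0.14],[[10,0,0],0.14],[[10,0,0],0.14],[[10,0,0],0.14],[[10,0,0],0.14],[[10,0,0],0.14]]}}

```text
clock: 27.4
tool_pos: [0.6048, -0.3216, 0.4645]
orientation: [-175.0, 23.3, -48.7]
force: [0.1, -0.2, -0.9]
opening: 0.0456
```

```bash
python3 -c "
from jar import *
o=ctrl.get_obs();report(o);print({k:np.round(v,2) for k,v in o.items() if k in('joint_pos','tool_pos','orientation')})"
```

```text
jar label yaw 137.0  back-tilt 17.8  lateral(z.l) 6.3 deg
label [ 0.587  -0.3018  0.4695] in window frame mm [-47.2  10.7 315.7] rot err(win axes) [ 31.9  -7.  114.3]
shift to goal mm [  50.8    3.7 -314.7] scanner yaw/tilt [16.3 16.7]
{'joint_pos': array([ -21.1 ,   34.82,   57.32,  -19.66, -129.41,   51.03]), 'tool_pos': array([ 0.6 , -0.32,  0.46]), 'orientation': array([-174.99,   23.27,  -48.74])}
```

Emit:
{"name": "move_arm", "arguments": {"increments": [[[0,0,0],0.14],[[0,0,0],0.14],[[0,0,0],0.14],[[0,0,0],0.14],[[0,0,0],0.14],[[0,0,0],0.14],[[0,0,0],0.14],[[0,0,0],0.14]]}}

```text
clock: 28.2
tool_pos: [0.612, -0.3228, 0.4545]
orientation: [-174.8, 23.8, 18.3]
force: [0.1, 0.7, -0.5]
opening: 0.0453
```

Emit:
{"name": "move_arm", "arguments": {"increments": [[[0,0,0],0.14],[[0,0,0],0.14],[[0,0,0],0.14],[[10,0,0],0.08],[[20,-5,0],0],[[20,-5,0],0],[[15,-5,0],0],[[10,-5,0],0]]}}

```text
clock: 29.0
tool_pos: [0.6911, -0.3395, 0.4545]
orientation: [-174.9, 23.7, 48.9]
force: [0.5, 0.1, -0.8]
opening: 0.046
```

```bash
python3 -c "
from jar import *
o=ctrl.get_obs();report(o);print({k:np.round(v,2) for k,v in o.items() if k in('joint_pos','tool_pos','orientation')})"
```

```text
jar label yaw -125.4  back-tilt 18.3  lateral(z.l) 6.5 deg
label [ 0.6738 -0.3598  0.4597] in window frame mm [ 14.1 -69.3 287.1] rot err(win axes) [ -45.8    6.9 -136. ]
shift to goal mm [ -36.    61.7 -304.9] scanner yaw/tilt [16.3 16.7]
{'joint_pos': array([  -4.49,   40.06,   50.32,   17.71, -117.9 ,  148.25]), 'tool_pos': array([ 0.69, -0.34,  0.45]), 'orientation': array([-174.89,   23.73,   48.93])}
```

Emit:
{"name": "move_arm", "arguments": {"increments": [[[25,0,5],0],[[25,0,5],0],[[20,0,8],0],[[15,0,10],0],[[10,0,12],0],[[10,0,12],0],[[10,0,12],0],[[10,0,12],0]]}}

```text
clock: 29.8
tool_pos: [0.7477, -0.3229, 0.4751]
orientation: [-177.8, 24.3, 49.3]
force: [0.1, -0.5, -0.9]
opening: 0.0456
```

```bash
python3 -c "
from jar import *
o=ctrl.get_obs();report(o);print({k:np.round(v,2) for k,v in o.items() if k in('joint_pos','tool_pos','orientation')})"
```

```text
jar label yaw -124.7  back-tilt 19.2  lateral(z.l) 3.7 deg
label [ 0.7308 -0.3434  0.4806] in window frame mm [ 77.  -69.6 290. ] rot err(win axes) [ -45.2    3.2 -134.7]
shift to goal mm [ -93.    45.3 -325.8] scanner yaw/tilt [16.3 16.7]
{'joint_pos': array([  -2.41,   50.26,   71.71,   21.91, -126.68,  152.11]), 'tool_pos': array([ 0.75, -0.32,  0.48]), 'orientation': array([-177.85,   24.27,   49.32])}
```

The pushes showed that the effective tilting direction is about −40°, so I'll turn back by 0.7 rad and push again.

Emit:
{"name": "move_arm", "arguments": {"increments": [[[-30,0,0],-0.1],[[-15,0,0],-0.12],[[0,0,0],-0.12],[[0,0,0],-0.12],[[0,0,0],-0.12],[[5,0,5],-0.12],[[8,0,8],0],[[8,0,8],0]]}}

```text
clock: 30.6
tool_pos: [0.6777, -0.3078, 0.4741]
orientation: [-179.5, 23.1, 8.0]
force: [0.8, 1.1, -1.0]
opening: 0.0455
```

Emit:
{"name": "move_arm", "arguments": {"increments": [[[10,0,10],0],[[10,0,10],0],[[10,0,10],0],[[10,0,10],0],[[10,0,10],0],[[10,0,10],0],[[0,0,0],0],[[0,0,0],0]]}}

```text
clock: 31.4
tool_pos: [0.6846, -0.2871, 0.4973]
orientation: [178.2, 20.8, 8.6]
force: [-0.2, -0.5, -2.0]
opening: 0.0454
```

```bash
python3 -c "
from jar import *
o=ctrl.get_obs();report(o);print({k:np.round(v,2) for k,v in o.items() if k in('joint_pos','tool_pos','orientation')})"
```

```text
jar label yaw -165.1  back-tilt 16.1  lateral(z.l) -0.6 deg
label [ 0.6582 -0.292   0.5012] in window frame mm [2.990e+01 1.000e-01 3.257e+02] rot err(win axes) [ 50.5   0.8 171.4]
shift to goal mm [ -20.4   -6.1 -346.4] scanner yaw/tilt [16.3 16.7]
{'joint_pos': array([  -4.56,   45.63,   71.67,    9.21, -135.57,  108.98]), 'tool_pos': array([ 0.68, -0.29,  0.5 ]), 'orientation': array([178.16,  20.8 ,   8.61])}
```

Emit:
{"name": "move_arm", "arguments": {"increments": [[[10,0,10],0],[[10,0,10],0],[[10,0,10],0],[[-20,0,0],0],[[-40,0,0],-0.1],[[-30,0,0],-0.14],[[0,0,0],-0.14],[[0,0,0],-0.14]]}}

```text
clock: 32.2
tool_pos: [0.5969, -0.2759, 0.4988]
orientation: [177.2, 20.4, -21.8]
force: [0.1, -0.3, -1.0]
opening: 0.0456
```

Emit:
{"name": "move_arm", "arguments": {"increments": [[[0,0,0],-0.14],[[0,0,0],-0.14],[[0,0,0],-0.14],[[0,0,0],-0.14],[[0,0,0],-0.14],[[0,0,0],-0.14],[[0,0,0],-0.14],[[0,0,0],-0.14]]}}

```text
clock: 33.0
tool_pos: [0.597, -0.2761, 0.5]
orientation: [177.1, 20.4, -88.8]
force: [0.1, -0.7, -1.2]
opening: 0.0456
```

```bash
python3 -c "
from jar import *
o=ctrl.get_obs();report(o);print({k:np.round(v,2) for k,v in o.items() if k in('joint_pos','tool_pos','orientation')})"
```

```text
jar label yaw 97.5  back-tilt 15.9  lateral(z.l) -1.7 deg
label [ 0.5953 -0.2493  0.5038] in window frame mm [-15.7  58.7 342. ] rot err(win axes) [24.2  1.8 78. ]
shift to goal mm [  42.5  -48.8 -349. ] scanner yaw/tilt [16.3 16.7]
{'joint_pos': array([ -19.36,   26.11,   48.77,  -21.09, -121.19,   11.42]), 'tool_pos': array([ 0.6 , -0.28,  0.5 ]), 'orientation': array([177.05,  20.4 , -88.81])}
```

Emit:
{"name": "move_arm", "arguments": {"increments": [[[-10,-8,0],-0.14],[[-10,-8,0],-0.14],[[-10,-6,-20],-0.14],[[-10,-6,-40],-0.14],[[0,0,-45],-0.14],[[0,0,-45],-0.14],[[0,0,-45],-0.14],[[0,0,-45],-0.14]]}}

```text
clock: 33.8
tool_pos: [0.5526, -0.3091, 0.2638]
orientation: [178.3, 20.5, -155.4]
force: [2.2, -0.1, -2.0]
opening: 0.0457
```

```bash
python3 -c "
from jar import *
o=ctrl.get_obs();report(o);print({k:np.round(v,2) for k,v in o.items() if k in('joint_pos','tool_pos','orientation')})"
```

```text
jar label yaw 30.8  back-tilt 15.8  lateral(z.l) -0.4 deg
label [ 0.5767 -0.2971  0.2675] in window frame mm [-113.5   18.2  124.7] rot err(win axes) [ 4.5  1.  13.9]
shift to goal mm [  61.1   -1.  -112.7] scanner yaw/tilt [16.3 16.7]
{'joint_pos': array([-22.05,  10.65,  -3.76, -17.81, -63.59, -36.79]), 'tool_pos': array([ 0.55, -0.31,  0.26]), 'orientation': array([ 178.32,   20.45, -155.43])}
```

Emit:
{"name": "move_arm", "arguments": {"increments": [[[0,2,-35],-0.1],[[0,2,-30],-0.1],[[5,2,-20],-0.05],[[10,0,-14],0],[[12,0,-8],0],[[12,0,-3],0],[[8,0,0],0],[[3,0,0],0]]}}

```text
clock: 34.6
tool_pos: [0.6024, -0.3011, 0.1474]
orientation: [178.3, 20.3, -170.2]
force: [0.2, 0.1, -1.6]
opening: 0.0457
```

```bash
python3 -c "
from jar import *
o=ctrl.get_obs();report(o);print({k:np.round(v,2) for k,v in o.items() if k in('joint_pos','tool_pos','orientation')})"; python3 strip.py; ls pics/strip*
```

```text
jar label yaw 16.0  back-tilt 15.6  lateral(z.l) -0.5 deg
label [ 0.6287 -0.2957  0.151 ] in window frame mm [-98.8   4.9  -1.3] rot err(win axes) [ 0.4  1.1 -0.3]
shift to goal mm [ 9.1 -2.4  3.7] scanner yaw/tilt [16.3 16.7]
{'joint_pos': array([-16.57,  16.72, -12.96, -15.15, -43.76, -53.91]), 'tool_pos': array([ 0.6 , -0.3 ,  0.15]), 'orientation': array([ 178.27,   20.27, -170.24])}
pics/strip254.png
pics/strip346.png
```

Attitude is now within about 1° by the model. I'll check the strip.

View pics/strip346.png

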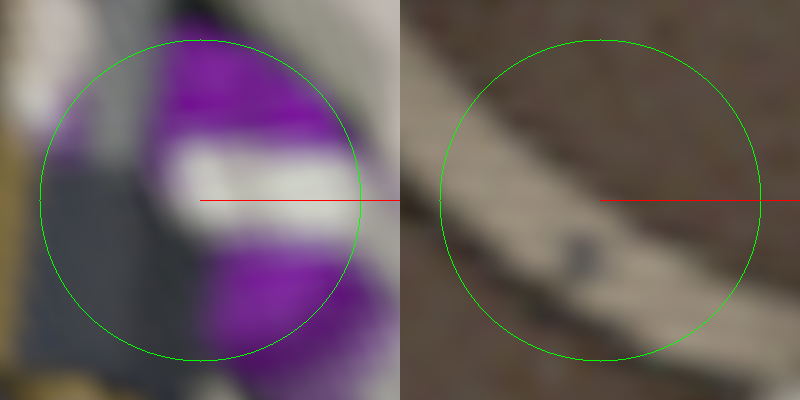

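```bash
python3 -c "
from jar import *
snap('n')"; python3 jov.py n
```

```text
jar label yaw 15.9  back-tilt 15.6  lateral(z.l) -0.6 deg
label [ 0.6266 -0.2952  0.1507] in window frame mm [-100.7    5.9   -1. ] rot err(win axes) [ 0.5  1.1 -0.4]
shift to goal mm [11.2 -2.9  4.1] scanner yaw/tilt [16.3 16.7]
```

View pics/n_jscene.png

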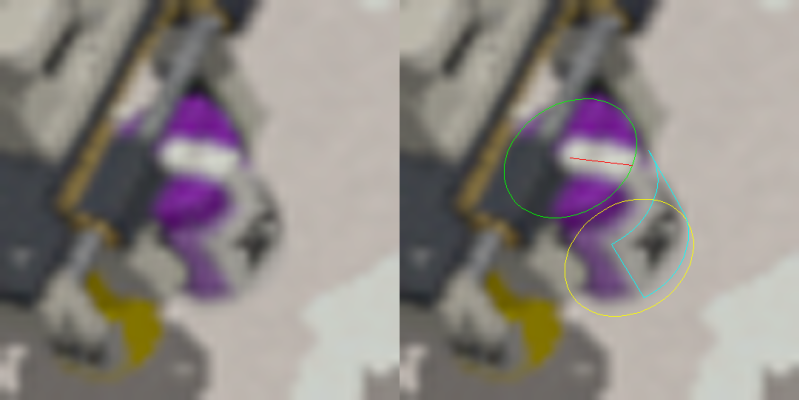

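View pics/n_jtop.png

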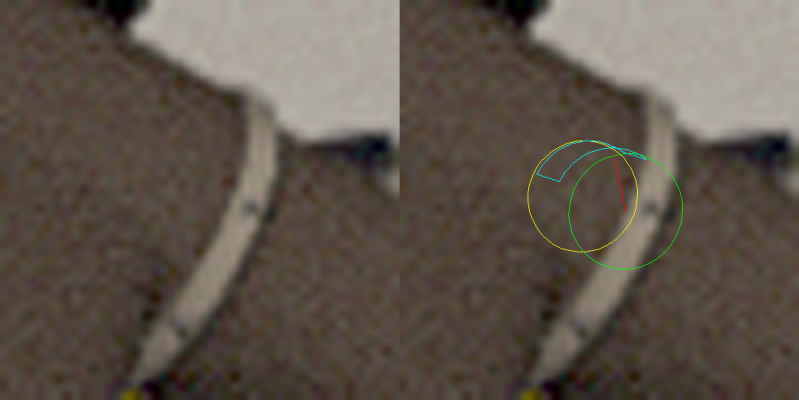

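The strip is parallel to the model line. Last position shift: about (+11, −4, +5) mm.

Emit:
{"name": "move_arm", "arguments": {"increments": [[[3,-1,2],0],[[3,-1,2],0],[[3,-1,1],0],[[2,-1,1],0],[[1,0,0],0],[[0,0,0],0],[[0,0,0],0],[[0,0,0],0]]}}

```text
clock: 35.9
tool_pos: [0.6134, -0.3052, 0.1539]
orientation: [178.2, 20.3, -170.3]
force: [-0.0, -0.0, -1.1]
opening: 0.0455
```

```bash
python3 -c "
from jar import *
report(ctrl.get_obs());snap('r');ctrl.snapshot('top');ctrl.snapshot('top');o=ctrl.get_obs();report(o);print(o['clock'],o['qvel'].round(2),o['force'].round(1))"
```

```text
jar label yaw 15.9  back-tilt 15.6  lateral(z.l) -0.6 deg
label [ 0.6397 -0.2997  0.1575] in window frame mm [-87.9  -2.1   2.2] rot err(win axes) [ 0.4  1.1 -0.4]
shift to goal mm [-1.9  1.6 -2.7] scanner yaw/tilt [16.3 16.7]
jar label yaw 15.9  back-tilt 15.6  lateral(z.l) -0.5 deg
label [ 0.6398 -0.2998  0.1576] in window frame mm [-87.8  -2.2   2.3] rot err(win axes) [ 0.4  1.1 -0.4]
shift to goal mm [-2.   1.7 -2.8] scanner yaw/tilt [16.3 16.7]
36.1 [-0.06 -0.09 -0.    0.01 -0.05  0.05] [-0.5  0.2 -1.3]
```

Run:
```python
from h import *
o=load("r"); crop(o["scene"],"r1",130,310,130,320,4)
```

```text
(no output)
```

View pics/r1.png

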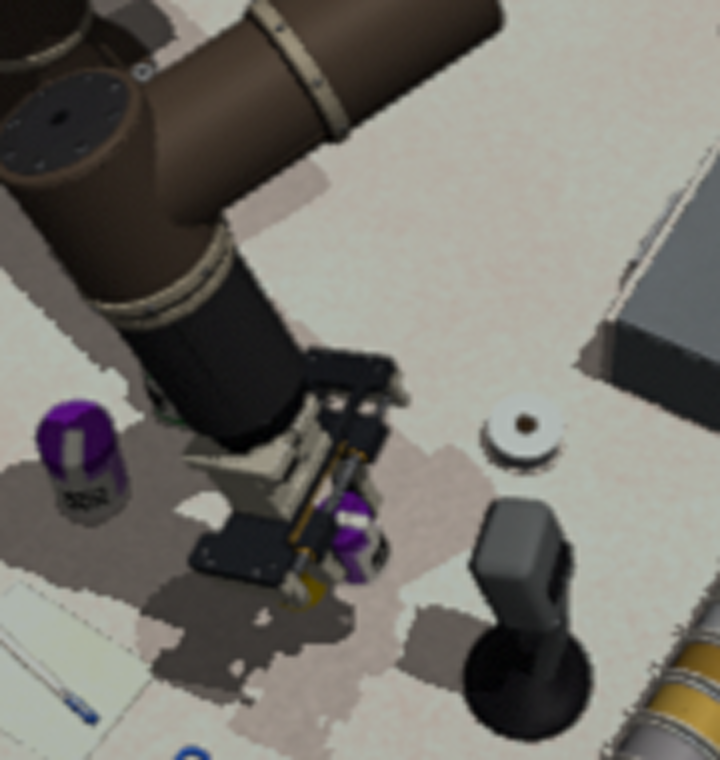

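View pics/r_top.png

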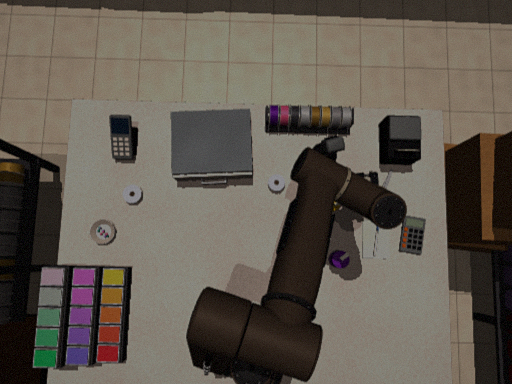

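The held jar (crop (352,540)) has its label facing the scanner head at (515,555). The drawer is shut, and the other things I can see are where they were. The arm is still, so I hand in.

```bash
python3 -c "
from h import *
ctrl.close_job(); o=ctrl.get_obs(); print(o['clock'],o['tool_pos'],o['opening'])"
```

```text
the job is handed in; nothing more can be done
the job is handed in; nothing more can be done
```

I put the red jar upright in the empty front-left compartment and pushed the drawer shut. The job was handed in at about 36 s, with the small purple jar held still in front of the scanner; no verdict is reported.

**Drawer:** the pictures show the red jar standing in its compartment. I pushed until the stop pushed back with about 32 N, and afterwards the front panel was flush with the unit.

**Scan pose:** by my model the label is about 88 mm from the window, within about 3 mm of its centre and square to about 1°, lid up. The moves could only turn the tool about the vertical, so I got the tilt by stretching the arm to its reach limit and carrying that tilt back.

**Checks that disagreed or are uncertain:**
- **Label direction:** the first estimate was about 6° off against the held jar's strip, so I corrected it and trimmed the tilt a second time. After that the strip lined up with the model.
- **Scanner pose:** I fitted this from pictures, good to roughly 0.7° and 2–4 mm. The fit puts the window 181 mm up, against the stated 190 or so. The final pose was only partly checked from above because the arm blocked that camera.
- **Elbow joint:** joint 3 touched its 71.71° limit while stretching, and no reading was above it.
- **Other things on the counter:** those I could see at the end had not moved. The arm hid the silver jar, the green jar, and part of the yellow jar and the scissors.

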